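Load a culture flask into the lit bay and reset the lamp keys

TASK

The lamp over the culture bay is on full: press the off key (the key nearest the deck; then come low, medium, full) so that the full key pops up, then lift the large flask out of the rack, lay it flat on its broad side on the bare bench and let go of it. Take hold of it again and set it flat in the free lane of the bay, between the ribs, cap to the front like its neighbour. Once it lies there, press the low key so that the lamp comes back at its lowest level; do not drop the flask, and leave the other flasks as they are.

Things in the scene. Friction and masses are not known exactly. Their poses are not given: they have to be found in the camera images.
- bay: lit culture bay, a fixed machine; origin on the bench, +x to its back, +y to its left seen from its front (the robot's side), z up. Steel deck x -110..130, y -20..200 mm, top 20 mm above the bench, with two lanes along x: at y = 40 mm lies the neighbour flask, y = 140 mm is free. Each lane lies between two 5 mm high ribs, 72 mm clear; a 5 mm stop rib closes its back end (face at x = 83 mm)
- lamp_bar (a point): middle of the LED bar along the back of the deck, at bay x 112, y 90, z 172 mm: 34 mm deep, 220 mm long along the bay's y, from 163 to 189 mm above the bench, on two 14 mm posts at bay x 120, y -10 and 190 mm
- keybank (a point): middle of the key row, on the panel: at bay x -58, y -112, z 55 mm, axes as the bay's. Top of the white control housing (bay x -110..130, y -200..-25 mm): 55 mm above the bench as far back as bay x 10 mm, 67 mm behind that
- lane (a point): middle of the free lane on the deck surface (bay x 20, y 140, z 20 mm), axes as the bay's: +x along the lane to the back; the centre of the flask's body goes above this point or up to 13 mm farther back
- key_off_top (a point): off key, marked with a disc, leftmost of four keys in a row along the bay's y at 36 mm pitch, nearest the deck: black key cap 36 mm front to back, 27 mm wide, standing 18 mm proud of the panel when up (panel 55 mm above the bench); this point is the middle of its top face and moves with it
- key_low_top (a point): low key, one bar, second from the deck: same cap and point as the off key
- key_mid_top (a point): medium key, two bars, third: same cap and point
- key_full_top (a point): full key, three bars, farthest from the deck, starts latched in: same cap and point
- key_off (a joint): off key: travel of that key straight down in m: 0 up, about 0.0073 when latched in, 0.0095 hard down. It latches once pushed past about 0.008 (about 3 N all the way, spring-loaded); that pushes the latch bar aside and whichever key was in pops up
- key_low (a joint): low key, as key_off
- key_mid (a joint): medium key, as key_off
- key_full (a joint): full key, as key_off; starts latched in
- rack: fixed steel rack 150 x 96 mm, origin on the bench under its middle; base 6 mm thick, three 42 mm slots in a row along its x at -46, 0 and 46 mm between 4 mm dividers that reach 56 mm above the bench; 18 mm high lips along both long sides (y = +-42 mm). One flask stands upright in each slot, cap up
- flask: the large flask: milky rigid flat-sided culture flask, body 34 mm thick (own x), 64 mm wide (own y), 100 mm long (own z), then a neck and a round white cap 28 mm across, 130 mm long in all; about 140 g, closed. Origin in the middle of the end away from the cap; own z points to the cap. Starts upright in a slot of the rack (which slot varies), its width across the rack's row
- flask_center (a point): centre of the large flask's body, 50 mm from its closed end; axes as flask
- flask_cap (a point): middle of the large flask's cap, 121 mm from its closed end
- small_a: bystander: smaller flask of the same make (34 x 42 mm, 89 mm tall in all) upright in another slot; origin in the middle of its underside
- small_b: bystander: second small flask, the same
- neighbour_center (a point): bystander: centre of a flask like the large one that already lies in the other lane of the bay, cap to the front (bay -x); its top is 54 mm above the bench
Things that resemble listed ones, but are neither listed nor needed, are in the scene too. Leave any yellow look-alike of the flask alone.

How it is judged:
On the way, in this order (a step that is already met when the one before it is completed fails the run):
1. the off key is in and the full key has popped up, the flask still in the rack (value of joint key_off above 0.006 m and value of joint key_full below 0.002 m and distance of flask_center from where it was at the start of the episode below 0.02 m), for 0.2 s.
2. the large flask lies flat on its broad side on the bench, let go, the off key still in (angle between flask's own z axis and vertical between 1.5108 and 1.6308 rad and angle between flask's own y axis and vertical between 1.5108 and 1.6308 rad and contact force between flask and the fingers below 0.05 N and linear speed of flask below 0.02 m/s and height (world z) of flask_center below 0.025 m and value of joint key_off above 0.006 m), for 0.3 s.
3. the large flask lies flat in the free lane, cap to the front, let go, the off key still in (angle between flask's own z axis and vertical between 1.5108 and 1.6308 rad and angle between flask's own y axis and vertical between 1.5108 and 1.6308 rad and contact force between flask and the fingers below 0.05 N and linear speed of flask below 0.02 m/s and x of flask_center in the frame of lane between -0.035 and 0.018 m and y of flask_center in the frame of lane between -0.009 and 0.009 m and z of flask_center in the frame of lane between 0.013 and 0.021 m and x of flask_cap in the frame of lane below -0.04 m and y of flask_cap in the frame of lane between -0.014 and 0.014 m and value of joint key_off above 0.006 m), for 0.2 s.
At the end, for the whole second after the job is handed in: low key latched in (over 6 mm), off, medium and full keys up (under 2 mm); large flask at rest, let go, flat within 0.06 rad in the free lane: body centre within 9 mm of its middle line and 35 mm in front of to 18 mm behind the lane point, cap to the front within 14 mm of the line (value of joint key_low above 0.006 m and value of joint each of key_off, key_mid, key_full below 0.002 m and angle between flask's own z axis and vertical between 1.5108 and 1.6308 rad and angle between flask's own y axis and vertical between 1.5108 and 1.6308 rad and contact force between flask and the fingers below 0.05 N and linear speed of flask below 0.02 m/s and x of flask_center in the frame of lane between -0.035 and 0.018 m and y of flask_center in the frame of lane between -0.009 and 0.009 m and z of flask_center in the frame of lane between 0.013 and 0.021 m and x of flask_cap in the frame of lane below -0.04 m and y of flask_cap in the frame of lane between -0.014 and 0.014 m); the robot touches nothing.
It fails at once if a small flask is shifted by more than 25 mm or tipped (distance of any of small_a, small_b from where it was at the start of the episode above 0.025 m or angle between any of small_a, small_b's own z axis and vertical above 0.35 rad).
It fails at once if the neighbour flask in the bay is shifted by more than 20 mm (distance of neighbour_center from where it was at the start of the episode above 0.02 m).
It fails at once if the large flask is dropped: it falls free at more than 0.9 m/s (contact force between flask and the fingers below 0.05 N and linear speed of flask above 0.9 m/s).
It also fails if it takes over 66 s, if anything falls off the work surface, if the arm or the gripper's body presses on something with over 40 N, if the wrist force passes 120 N, or if a joint passes its speed limit or range.

ROBOT

A 7-joint arm with a two-finger parallel gripper is mounted at the origin on the work surface. World frame = base frame: x ahead of the robot, y to its left, z up, the work surface at z = 0. Lengths are in m, angles in rad, forces in N, time in s.
With the tool pointing down it reaches from about 0.425 to 0.925 m from the base axis. Payload 6.8 kg.
Tool frame: the origin (TCP) lies at the very end of the fingers, on their centre line; the grasp point (between the pads) lies 19 mm behind it; y points along the fingers, z is the direction in which the jaws open and shut, and the axes are right-handed (so a half turn about y gives the same grasp; the last joint's range is limited). The gripper opens to 85 mm and grips with 20 to 120 N. Pads are 22 mm wide; open, the fingers measure 114 mm over their backs; the gripper's body (76 mm by 85 mm) begins 54 mm behind the grasp point. The pads swing forward as they close: fully open they stand 13 mm farther back than shut.
Start: joints at [-1.282, 0.477, 0.022, 1.555, -0.011, 1.109, -0.083], TCP at [0.261, 0.623, 0.231] pointing down, gripper open.
Joint ranges: [-2.96, 2.96], [-0.34, 2.1], [-1.41, 1.46], [0.24, 2.44], [-1.37, 4.51], [0.17, 1.92], [-2.96, 2.96]. Speed limits (rad/s): [2.39, 2.39, 3.14, 3.14, 3.14, 3.14, 3.14].

INTERFACE

Orientations are given as a rotation vector (axis times angle).
In Python, from bench import r gives the robot as it stands.
- The arm moves only by the tool drive_tool, never from a script. Its argument "series" is a list of rows, each a list of 7 numbers: the shift along the tool's x, y, z in mm, then the turn, a rotation vector about the tool's x, y, z in degrees, then the finger opening in mm, from 0 to 85.4. In form: [[tx, ty, tz, wx, wy, wz, grip], ...]. A call has 1 to 5 rows; each row is the pose to reach, as a shift and turn from the pose measured when the call began, along the tool's axes at that moment; what a row does not reach only later rows make up. A row lasts 1/10 s, in which the tool goes at most 50 mm and 8.59 degrees, less where a joint would pass 70% of its speed; a pose out of reach is approached as far as the arm can. A call with a gripper value outside its range is refused whole. The fingers move at their own pace and stop on an object; "squeeze" is the grip in N (left out, the last holds). Time passes only in rows, so rows that repeat a pose let the fingers close. It gives the time, the measured TCP pose, the force and the opening at its end, in the units of the state.
- r.get_obs(): the state, without advancing time (a new reading comes with each control period).
- r.grab_frame(name): name is "side" or "top"; returns a dict with "frame" (384x512x3 uint8, blue, green, red), "intrinsics" (3x3 intrinsics, pixels), "rvec" (rotation vector, rad) and "tvec" (3), from world to camera coordinates, as OpenCV has them. Camera axes: x right, y down, z forward; pixel columns grow to the right and rows downward; lengths in m; the calibration is good to about 2 mm. A picture is of the moment at which its call begins. There is no depth.
- r.hand_in(): hands the job in, once; it reports no verdict.
The state is a dict: "clock": time; "joints": joint angles; "qvel": joint speeds; "tau": joint torques, N m; "tcp_pos": TCP position; "orientation": TCP orientation; "contact_force": force on the tool from outside, world axes, zero at the start; "moment": the same for the moment, N m; "grip_width": finger opening in m.
Only numpy, scipy, OpenCV 4.12 (cv2) and the standard library are available. Lean on these libraries where they do the work, as an engineer would, in place of code of your own. Each camera call takes 0.05 s, during which the arm holds its last target.

## Working session

There is one attempt and no reset: what is moved stays moved. The work goes in short steps, Python scripts to look and compute and a tool call to move; the robot and the scene stay as the last step left them, time stands still between calls to the robot, and variables do not carry over. Pictures are saved under pics/ and viewed, and the job is handed in when it is done.

Besides the shell and the picture viewer there is one more tool, called after ">>>" as name(argument=value, ...), one argument or row to a line, values as JSON. drive_tool: Moves the arm, as the interface text tells. Its arguments: {"type":"object","properties":{"series":{"type":"array","items":{"type":"array","items":{"type":"number"}}},"squeeze":{"type":"number"}},"required":["series"]}

```bash
ls; mkdir -p pics; python3 - <<'E'
from bench import r
import cv2
o=r.get_obs()
for k,v in o.items(): print(k,v)
for n in("side","top"):
    f=r.grab_frame(n); cv2.imwrite(f"pics/{n}0.png",f["frame"]); print(n,f["intrinsics"],f["rvec"],f["tvec"])
E
```

```text
pics
clock 0.0
joints [-1.28206221  0.47785124  0.02235696  1.55642837 -0.01148267  1.10929976
 -0.08307792]
qvel [ 0.0005726   0.00038237  0.00040392 -0.00197663  0.00053547  0.00033923
  0.0002127 ]
tau [-6.01604224e-04 -5.96457911e+01  1.60777163e+00 -2.81202418e+01
  1.24399335e-02  9.17419209e-03 -1.58354209e-05]
tcp_pos [0.26069024 0.62199649 0.23030152]
orientation [-1.55014286  0.31151512 -0.31119116]
contact_force [-0.31279529  0.00635812  0.47848909]
moment [ 0.02217699  0.0168575  -0.00319586]
grip_width 0.08554719871641538
side [[349.06396279   0.         256.65566819]
 [  0.         349.06396279 195.22516352]
 [  0.           0.           1.        ]] [ 2.19925654 -0.89339771  0.40517453] [-0.34681387  0.3650802   0.61489376]
top [[393.54268131   0.         248.65927087]
 [  0.         393.54268131 197.16009653]
 [  0.           0.           1.        ]] [ 2.18011212 -2.15013598  0.0802386 ] [0.05119706 0.534943   1.08975995]
```

View pics/side0.png

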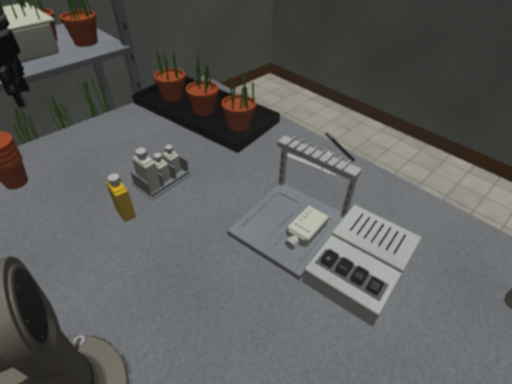

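View pics/top0.png

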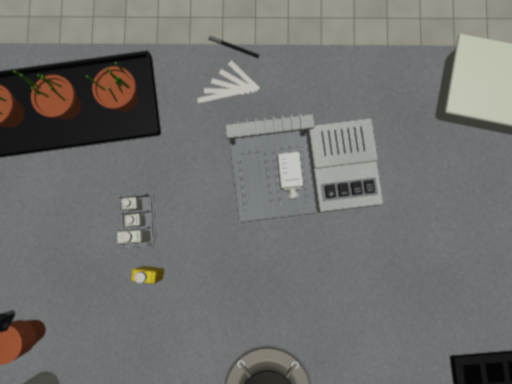

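The side view shows the rack near (160,170) with the tall flask at (145,160) and the yellow look-alike at (120,195). The bay is near (290,230) and the keys near (350,270). In the top view the rack is at (137,220), with its large flask nearest the robot at (130,237), and the bay is at (275,165).

```bash
cat > h.py <<'E'
import numpy as np,cv2
from scipy.spatial.transform import Rotation as R
def cam(f):
    Rm=R.from_rotvec(f["rvec"]).as_matrix(); return f["intrinsics"],Rm,np.array(f["tvec"])
def ray(f,uv):
    K,Rm,t=cam(f); d=Rm.T@np.linalg.inv(K)@np.array([uv[0],uv[1],1.]); return -Rm.T@t,d
def onz(f,uv,z):
    c,d=ray(f,uv); return c+d*(z-c[2])/d[2]
def proj(f,P):
    K,Rm,t=cam(f); p=(K@(Rm@np.atleast_2d(P).T+t[:,None])).T; return p[:,:2]/p[:,2:]
def tri(f,a,g,b):
    c,d=ray(f,a);e,k=ray(g,b); s=np.linalg.lstsq(np.stack([d,-k],1),e-c,rcond=None)[0]
    p=c+d*s[0];q=e+k*s[1]; return (p+q)/2,np.linalg.norm(p-q)
def crop(img,x0,y0,x1,y1,s): return cv2.resize(img[y0:y1,x0:x1],None,fx=s,fy=s,interpolation=cv2.INTER_CUBIC)
E
python3 - <<'E'
from h import *
t=cv2.imread("pics/top0.png");s=cv2.imread("pics/side0.png")
cv2.imwrite("pics/c1.png",crop(t,215,105,395,230,4))
cv2.imwrite("pics/c2.png",crop(t,100,180,180,300,5))
cv2.imwrite("pics/c3.png",crop(s,220,125,430,320,3))
cv2.imwrite("pics/c4.png",crop(s,95,135,205,235,6))
E
```

```text
(no output)
```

View pics/c1.png

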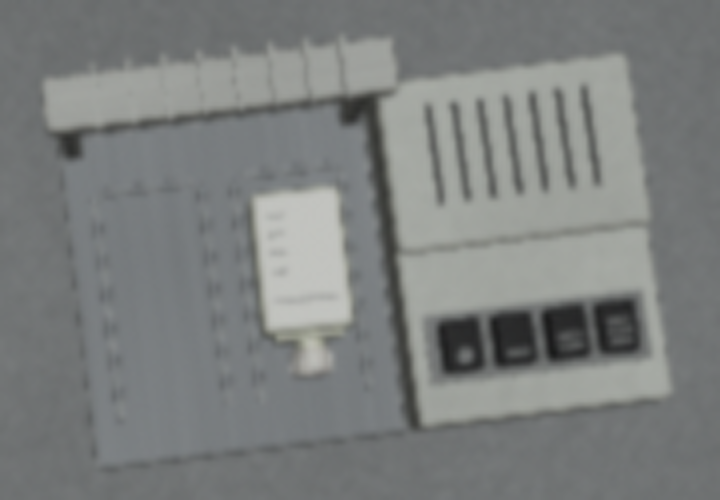

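View pics/c2.png

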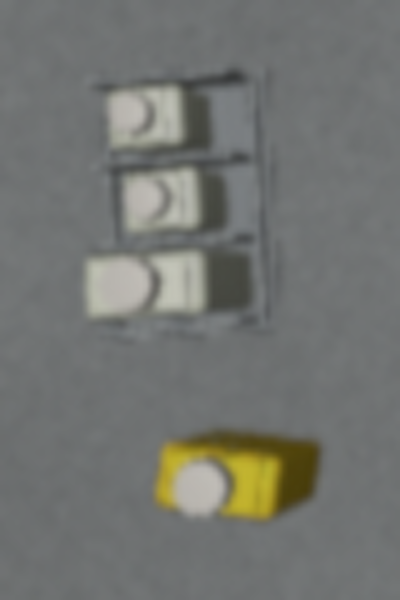

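View pics/c3.png

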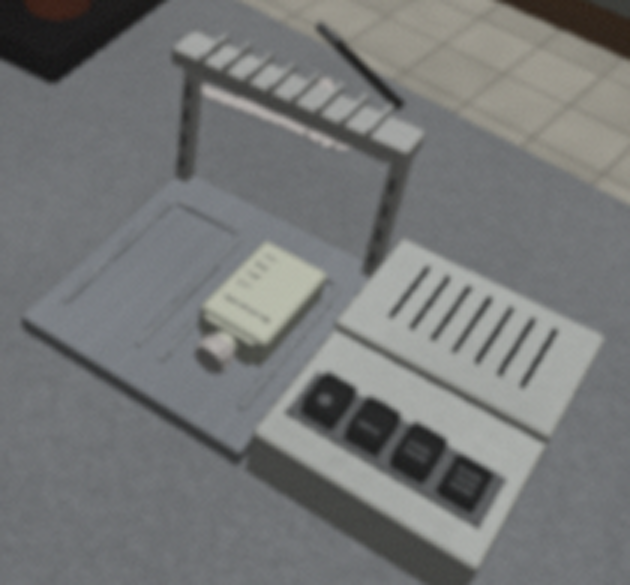

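View pics/c4.png

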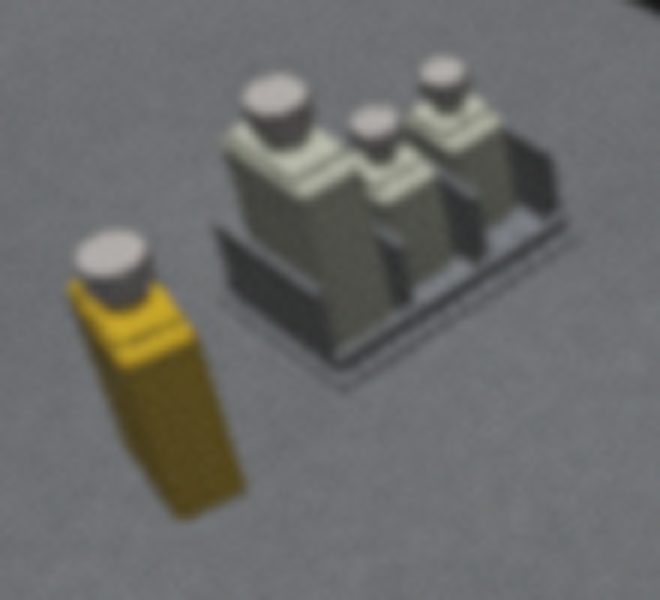

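```bash
cat > fit.py <<'E'
from h import *
def kabsch(L,W):
    L=np.array(L)[:,:2];W=np.array(W)[:,:2];a=L.mean(0);b=W.mean(0)
    H=(L-a).T@(W-b);th=np.arctan2(H[0,1]-H[1,0],H[0,0]+H[1,1]);c,s=np.cos(th),np.sin(th);M=np.array([[c,-s],[s,c]])
    t=b-M@a; return th,t,W-(L@M.T+t)
E
python3 - <<'E'
from fit import *
from bench import r
import pickle
F={n:r.grab_frame(n) for n in("top","side")}
pickle.dump(F,open("F0.pkl","wb"))
T=lambda x,y:((x+.5)/4-.5+215,(y+.5)/4-.5+105)
S=lambda x,y:((x+.5)/3-.5+220,(y+.5)/3-.5+125)
pts=[("top",T(100,466),20,(-110,200)),("top",T(417,427),55,(-110,-25)),("top",T(670,395),55,(-110,-200)),("top",T(627,56),67,(130,-200)),("top",T(380,97),67,(130,-25)),
("side",S(25,322),20,(-110,200)),("side",S(258,430),55,(-110,-25)),("side",S(475,568),55,(-110,-200)),("side",S(603,340),67,(130,-200)),("side",S(403,240),67,(130,-25))]
W=[onz(F[c],p,z/1e3)*1e3 for c,p,z,l in pts];L=[l for *_,l in pts]
for sel in (slice(0,5),slice(5,10),slice(0,10)):
    th,t,res=kabsch(L[sel],W[sel]);print(np.degrees(th),t.round(1));print(res.round(1).tolist())
# keys top measured
for nm,c,z in(("off",(461,345),73),("low",(514,338),73),("mid",(567,331),73),("full",(618,325),66)): print(nm,(onz(F["top"],T(*c),z/1e3)*1e3).round(1))
c,s=np.cos(th),np.sin(th);M=np.array([[c,-s],[s,c]])
for k,y in(("off",-58),("low",-94),("mid",-130),("full",-166),("lane",None)):
    p=M@np.array((-58,y) if y is not None else (20,140))+t;print(k,p.round(1))
# rack/flask
T2=lambda x,y:((x+.5)/5-.5+100,(y+.5)/5-.5+180)
S2=lambda x,y:((x+.5)/6-.5+95,(y+.5)/6-.5+135)
for nm,a,b,z in(("capL",(128,285),(276,97),130),("cap1",(133,113),(443,72),89),("cap2",(150,199),(373,122),89),("yellow",(203,487),(113,250),130)):
    print(nm,(onz(F["top"],T2(*a),z/1e3)*1e3).round(1),(onz(F["side"],S2(*b),z/1e3)*1e3).round(1),tri(F["top"],T2(*a),F["side"],S2(*b)))
for nm,a in(("fl body corners",[(86,260),(205,252),(208,310),(90,316)]),):
    for q in a: print((onz(F["top"],T2(*q),.1)*1e3).round(1))
print("rack side right edge base", [(onz(F["top"],T2(*q),.018)*1e3).round(1) for q in((255,72),(268,320))])
print("side rack bottom",[(onz(F["side"],S2(*q),.018)*1e3).round(1) for q in((335,362),(568,222))])
E
```

```text
7.477304844149935 [598.3 -97.6]
[[3.0, -3.1], [2.3, 1.8], [3.8, 2.7], [-0.6, 1.0], [-8.4, -2.4]]
7.962143297784155 [ 597.  -101.2]
[[0.5, -6.0], [5.7, -0.1], [1.1, 5.1], [-5.3, 2.0], [-2.0, -0.9]]
7.719133124518489 [597.7 -99.4]
[[4.4, -0.7], [2.8, 4.0], [3.6, 4.9], [-0.7, 2.1], [-7.8, -1.2], [-0.9, -8.4], [5.2, -2.4], [1.3, 3.0], [-5.2, 0.9], [-2.6, -2.1]]
off [ 549.7 -161.8   73. ]
low [ 554.9 -197.5   73. ]
mid [ 560.1 -233.3   73. ]
full [ 565.5 -269.6   66. ]
off [ 548.  -164.7]
low [ 552.8 -200.3]
mid [ 557.7 -236. ]
full [ 562.5 -271.7]
lane [598.7  42. ]
capL [419.1 370.8 130. ] [420.7 375.8 130. ] (array([0.418676  , 0.36962122, 0.13436853]), np.float64(0.0011461407768011786))
cap1 [510.4 385.7  89. ] [512.7 392.5  89. ] (array([0.50923867, 0.38412953, 0.09518211]), np.float64(0.0017396036585860984))
cap2 [464.5 374.5  89. ] [466.2 381.7  89. ] (array([0.46332799, 0.37315027, 0.09530864]), np.float64(0.002275447955643066))
yellow [318.  328.1 130. ] [317.7 330.3 130. ] (array([0.31760119, 0.32801735, 0.1314523 ]), np.float64(0.001256858975850397))
[431.5 403.6 100. ]
[436.6 340.7 100. ]
[406.3 337.8 100. ]
[402.2 400.1 100. ]
rack side right edge base [array([540.3, 340. ,  18. ]), array([399.2, 327.3,  18. ])]
side rack bottom [array([395. , 326.5,  18. ]), array([533.6, 333.9,  18. ])]
```

```bash
cat > go.py <<'E'
import sys
from h import *
from bench import r
def rot(yawdeg,tilt=0,az=0):
    # jaw axis (tool z) horizontal at yawdeg; pointing: down tilted by tilt deg toward perpendicular (yaw-90) direction
    y=np.radians(yawdeg);t=np.radians(tilt)
    z=np.array([np.cos(y),np.sin(y),0]);h=np.array([np.sin(y),-np.cos(y),0])
    p=np.array([0,0,-1])*np.cos(t)+h*np.sin(t)
    return np.stack([np.cross(p,z),p,z],1)
def delta(pos,M,both=True,grasp=0):
    o=r.get_obs();R0=R.from_rotvec(o["orientation"]).as_matrix();p0=np.array(o["tcp_pos"])
    pos=np.array(pos)/1e3+M[:,1]*grasp/1e3
    c=[M]
    if both: c.append(M@np.diag([-1,1,-1]))
    w=[R.from_matrix(R0.T@m).as_rotvec(degrees=True) for m in c]
    w=min(w,key=np.linalg.norm)
    print("t",o["clock"],"tcp",(p0*1e3).round(1),"pt",R0[:,1].round(3),"jaw",R0[:,2].round(3),"F",np.round(o["contact_force"],1),"g",round(o["grip_width"]*1e3,1))
    print("q",np.round(o["joints"],2))
    print("DELTA",(R0.T@(pos-p0)*1e3).round(1),w.round(1))
    open("log.txt","a").write(repr((list(o["joints"]),list(p0),list(o["orientation"])))+"\n")
if __name__=="__main__":
    a=[float(v) for v in sys.argv[1:]]
    delta(a[:3],rot(a[3] if len(a)>3 else 0,a[4] if len(a)>4 else 0),True,a[5] if len(a)>5 else 0)
E
python3 go.py 549 -163 250 8
python3 - <<'E'
from go import *
import pickle
F=pickle.load(open("F0.pkl","rb"));f=F["top"]
print("cam",-cam(f)[1].T@cam(f)[2],-cam(F["side"])[1].T@cam(F["side"])[2])
T2=lambda x,y:((x+.5)/5-.5+100,(y+.5)/5-.5+180)
q=[onz(f,T2(*q),.106)*1e3 for q in[(86,260),(205,252),(208,310),(90,316)]];q=np.array(q);print(q.round(1),q.mean(0))
print(onz(f,T2(128,285),.136)*1e3)
E
```

```text
t 0.2 tcp [260.7 622.2 230.7] pt [-0.    -0.001 -1.   ] jaw [ 0.386  0.922 -0.001] F [ 0.5 -0.3 -0.1] g 85.4
q [-1.28  0.48  0.02  1.56 -0.01  1.11 -0.08]
DELTA [ 569.3  -18.5 -612.8] [ 0.1 59.3  0. ]
cam [0.4312745  0.03729066 1.13532974] [ 0.10358026 -0.36927707  0.69610583]
[[431.5 401.4 106. ]
 [436.6 338.9 106. ]
 [406.5 336.1 106. ]
 [402.4 398.  106. ]] [419.2513855  368.60629695 106.        ]
[419.18479109 368.76332552 136.        ]
```

>>> drive_tool(
  series=[
    [34,-10,-37,0,8,0,0],
    [68,-20,-74,0,16,0,0],
    [102,-20,-110,0,24,0,0],
    [136,-20,-147,0,32,0,0],
    [170,-20,-184,0,40,0,0],
  ],
  squeeze=40,
)

```text
clock: 0.7
tcp_pos: [0.346, 0.3873, 0.251]
orientation: [-1.396, 0.856, -0.857]
contact_force: [0.5, 0.0, 0.3]
grip_width: 0.0121
```

```bash
python3 go.py 549 -163 250 8
```

```text
t 0.7 tcp [346.  387.3 251. ] pt [-0.    -0.001 -1.   ] jaw [ 0.892  0.453 -0.001] F [0.5 0.  0.3] g 12.1
q [-1.15  0.2   0.22  1.91 -0.05  1.04 -0.44]
DELTA [582.5   1.3 -68.2] [ 0.  18.9  0. ]
```

>>> drive_tool(
  series=[
    [49,0,-6,0,5,0,0],
    [97,0,-12,0,10,0,0],
    [145,0,-17,0,15,0,0],
    [194,0,-23,0,19,0,0],
    [243,0,-28,0,19,0,0],
  ],
)

```text
clock: 1.2
tcp_pos: [0.4313, 0.156, 0.2513]
orientation: [-1.271, 1.108, -1.108]
contact_force: [2.3, -0.4, -0.9]
grip_width: -0.0002
```

```bash
python3 go.py 549 -163 250 8
```

```text
t 1.2 tcp [431.3 156.  251.3] pt [-0. -0. -1.] jaw [ 0.991  0.136 -0.   ] F [ 2.3 -0.4 -0.9] g -0.2
q [-0.88  0.09  0.43  2.05 -0.04  1.01 -0.3 ]
DELTA [332.1   1.3  73.1] [ 0.  -0.2  0. ]
```

>>> drive_tool(
  series=[
    [48,0,10,0,0,0,0],
    [96,0,21,0,0,0,0],
    [144,0,32,0,0,0,0],
    [192,0,42,0,0,0,0],
    [240,0,53,0,0,0,0],
  ],
)

```text
clock: 1.7
tcp_pos: [0.5167, -0.0763, 0.2515]
orientation: [-1.27, 1.107, -1.107]
contact_force: [0.1, 0.8, 0.6]
grip_width: -0.0002
```

>>> drive_tool(
  series=[
    [40,0,9,0,0,0,0],
    [80,0,18,0,0,0,0],
    [92,0,20,0,0,0,0],
    [92,0,20,0,0,0,0],
    [92,0,20,0,0,0,0],
  ],
)

```text
clock: 2.2
tcp_pos: [0.5488, -0.1634, 0.2511]
orientation: [-1.271, 1.108, -1.106]
contact_force: [0.1, 0.7, 0.1]
grip_width: -0.0
```

```bash
python3 go.py 549 -163 85 8; python3 - <<'E'
from h import *
from bench import r
import pickle
F={n:r.grab_frame(n) for n in("top","side")}
pickle.dump(F,open("F1.pkl","wb"))
a=crop(F["top"]["frame"],225,105,395,225,4);cv2.imwrite("pics/d1.png",a)
cv2.imwrite("pics/d2.png",crop(F["side"]["frame"],270,180,430,320,4))
E
```

```text
t 2.2 tcp [ 548.8 -163.4  251.1] pt [-0.001  0.001 -1.   ] jaw [ 0.99   0.138 -0.   ] F [0.1 0.7 0.1] g -0.0
q [-0.33  0.33  0.65  1.82 -0.23  1.07  0.54]
DELTA [-1.000e-01  1.661e+02  3.000e-01] [ 0.  -0.1 -0.1]
```

View pics/d2.png

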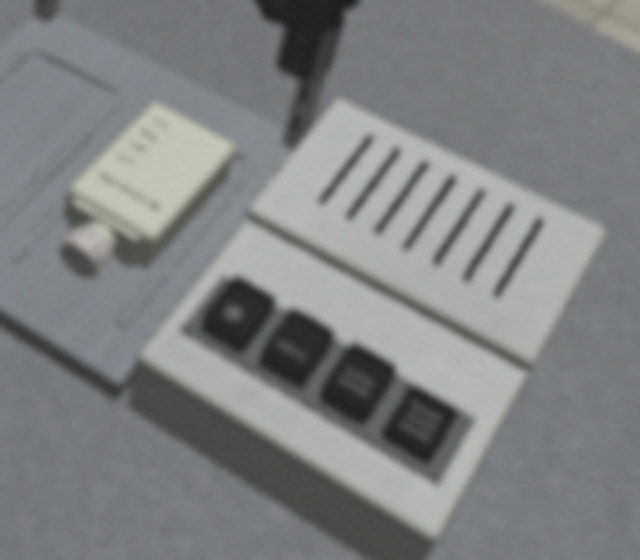

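View pics/d1.png

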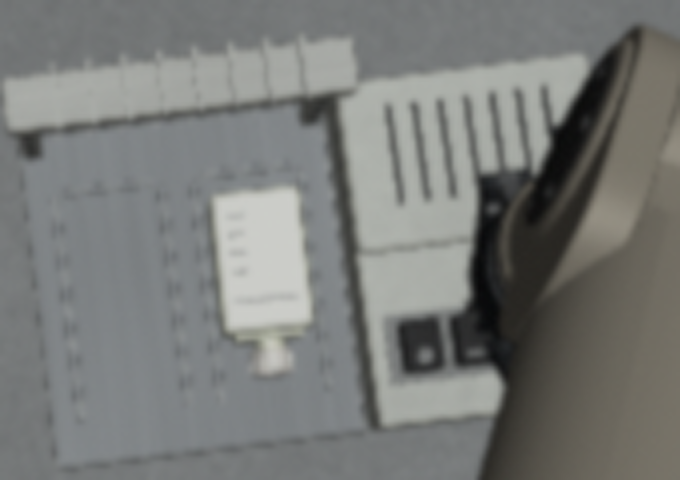

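The side view shows the fingertip above the housing at about (298,143) in the crop, with the off key at (237,312). I'm checking both against the calibration.

```bash
python3 - <<'E'
from h import *
import pickle
F=pickle.load(open("F1.pkl","rb"))
S=lambda x,y:((x+.5)/4-.5+270,(y+.5)/4-.5+180)
for n,q,z in(("off",(237,313),.073),("low",(297,348),.073),("mid",(357,382),.073),("full",(422,424),.066)): print(n,onz(F["side"],S(*q),z)*1e3)
print("tcp proj in crop",(proj(F["side"],[[.5488,-.1634,.2511]])-[270,180])*4)
p=[598.0,-99.0]
E
```

```text
off [ 543.05131626 -166.19540025   73.        ]
low [ 547.83799545 -202.29744715   73.        ]
mid [ 552.9531093  -236.59913106   73.        ]
full [ 560.7025149 -272.8266812   66.       ]
tcp proj in crop [[301.26402571  69.98222413]]
```

```bash
python3 - <<'E'
from h import *
import pickle
F=pickle.load(open("F1.pkl","rb"))
f=F["side"];im=f["frame"].copy()
for z in np.arange(.2,.4,.01):
    u=proj(f,[[.5488,-.1634,z]])[0]; cv2.circle(im,tuple(int(v*8) for v in u),4,(0,0,255) if abs(z-.25)>.001 else (0,255,0),-1,shift=3)
cv2.imwrite("pics/e1.png",crop(im,280,100,400,240,4))
cv2.imwrite("pics/e2.png",crop(f["frame"],280,100,400,240,4))
E
```

```text
(no output)
```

View pics/e1.png

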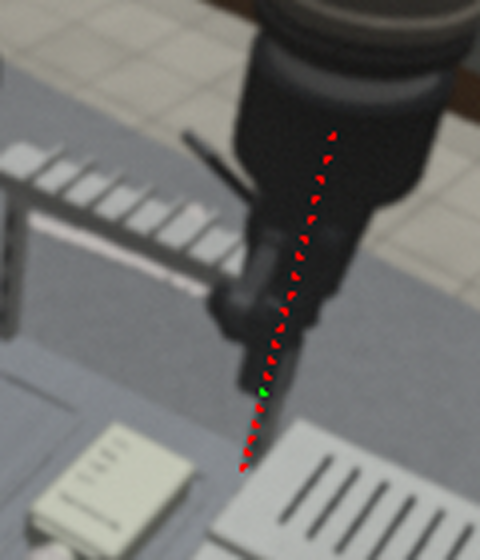

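View pics/e2.png

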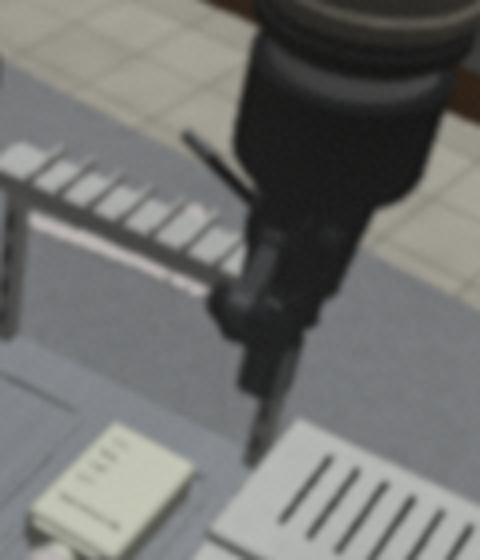

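The grey strip below the fingers is the lamp's right post. The real fingertip is at (250,390) in the crop and matches the projected TCP. Pressing the off key at about (547,-164), the average of the two views.

>>> drive_tool(
  series=[
    [0,45,-2,0,0,0,0],
    [0,90,-2,0,0,0,0],
    [0,135,-2,0,0,0,0],
    [0,160,-2,0,0,0,0],
    [0,168,-2,0,0,0,0],
  ],
)

```text
clock: 2.8
tcp_pos: [0.5451, -0.1599, 0.0807]
orientation: [-1.274, 1.109, -1.099]
contact_force: [0.4, -0.3, -0.4]
grip_width: -0.0002
```

>>> drive_tool(
  series=[
    [0,10,0,0,0,0,0],
    [0,17,0,0,0,0,0],
    [0,20,0,0,0,0,0],
    [0,20,0,0,0,0,0],
  ],
)

```text
clock: 3.2
tcp_pos: [0.546, -0.1592, 0.0633]
orientation: [-1.271, 1.108, -1.098]
contact_force: [-5.2, 3.8, 19.3]
grip_width: 0.0001
```

>>> drive_tool(
  series=[
    [0,-40,0,0,0,0,0],
    [0,-90,0,0,0,0,0],
    [-40,-140,0,0,0,0,0],
    [-90,-170,0,0,0,0,0],
    [-140,-180,0,0,0,0,40],
  ],
)

```text
clock: 3.7
tcp_pos: [0.5307, -0.0417, 0.2411]
orientation: [-1.265, 1.106, -1.103]
contact_force: [1.2, 0.6, -0.8]
grip_width: 0.0135
```

```bash
python3 go.py 480 120 260 95; python3 - <<'E'
from h import *
from bench import r
import pickle
F={n:r.grab_frame(n) for n in("top","side")}
pickle.dump(F,open("F2.pkl","wb"))
cv2.imwrite("pics/g1.png",np.hstack([crop(F["top"]["frame"],285,120,395,220,4)[:400,:400],crop(F["side"]["frame"],300,200,400,300,4)]))
E
```

```text
t 3.7 tcp [530.7 -41.7 241.1] pt [ 0.003  0.007 -1.   ] jaw [0.99  0.139 0.004] F [ 1.2  0.6 -0.8] g 13.5
q [-0.57  0.26  0.65  1.92 -0.19  1.02  0.3 ]
DELTA [-167.3  -17.9  -27.6] [ -0.5 -87.   -0.1]
```

View pics/g1.png

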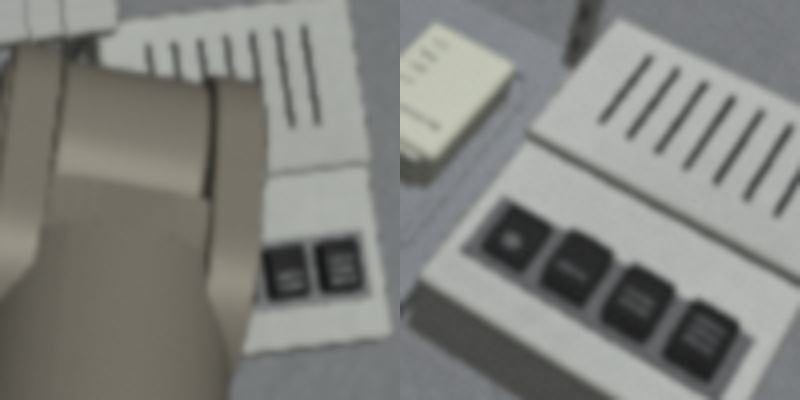

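The side crop shows the off key sunk at (515,240) and the full key standing proud at (705,340), so step 1 worked. Next I fit a simple arm model to the logged poses, to plan the tilted flask grasp.

```bash
cat > kin.py <<'E'
from h import *
from scipy.optimize import least_squares
import itertools
def fk(q,P,s):
    # P: yaw0,d1,a1,L1,a3,L2,a5,Lt(wrist to tcp), off7, xoff
    yaw0,d1,a1,L1,a3,L2,a5,Lt,o7,a6=P
    Z=lambda a:R.from_euler('z',a).as_matrix();Y=lambda a:R.from_euler('y',a).as_matrix()
    M=Z(yaw0+s[0]*q[0]);p=np.array([0,0,d1])+M@[a1,0,0]
    M=M@Y(q[1])@Z(s[1]*q[2]);p=p+M@[a3,0,L1]
    M=M@Y(q[3])@Z(s[2]*q[4]);p=p+M@[a5,0,L2]
    M=M@Y(q[5])@Z(s[3]*q[6]+o7)
    Mw=M
    p=p+M@[0,0,Lt]+0*a6
    # tool: y=pointing(z of M), z=jaw(x of M), x=y cross z
    T=np.stack([M[:,1],M[:,2],M[:,0]],1)
    return p,T
def load():
    return [eval(l) for l in open("log.txt")]
def fit(D):
    best=None
    for s in itertools.product([1,-1],repeat=4):
        for o7 in(0,1.57,3.14,-1.57):
            x0=[0,.35,0,.45,0,.45,0,.3,o7,0]
            def res(x):
                e=[]
                for q,p,rv in D:
                    pp,T=fk(q,x,s);e+=list((pp-p)*10);e+=list(((T-R.from_rotvec(rv).as_matrix())).ravel())
                return e
            o=least_squares(res,x0,max_nfev=60)
            if best is None or o.cost<best[0]: best=(o.cost,s,o.x)
    return best
if __name__=="__main__":
    D=load();b=fit(D);print(len(D),b[0],b[1],b[2].round(4))
    for q,p,rv in D: print(((fk(q,b[2],b[1])[0]-p)*1e3).round(1))
    import pickle;pickle.dump(b,open("kin.pkl","wb"))
E
python3 kin.py
```

```text
5 0.011789316994923906 (-1, -1, -1, -1) [-9.8300e-02  9.2350e-01 -2.3300e-02  5.9120e-01 -2.8000e-03  3.7580e-01
 -2.1550e-01  1.2434e+00  3.0433e+00  0.0000e+00]
[4.6 0.5 0.9]
[-4.1  5.9  2.3]
[-5.5  4.2  2.4]
[-7.2 -3.1 -3.3]
[ 4.7 -1.6 -2.3]
```

>>> drive_tool(
  series=[
    [-40,-15,-6,0,-8.5,0,60],
    [-80,-30,-12,0,-17,0,85],
    [-120,-45,-18,0,-25.5,0,85],
    [-160,-50,-24,0,-34,0,85],
    [-167,-60,-28,0,-42,0,85],
  ],
)

```text
clock: 4.3
tcp_pos: [0.476, 0.1314, 0.3026]
orientation: [-1.493, 0.526, -0.522]
contact_force: [0.1, 0.2, 0.3]
grip_width: 0.0847
```

```bash
python3 go.py 500 250 320 95 -15
```

```text
t 4.3 tcp [476.  131.4 302.6] pt [ 0.002  0.013 -1.   ] jaw [0.621 0.783 0.012] F [0.1 0.2 0.3] g 84.7
q [-0.8   0.1   0.45  1.92 -0.06  1.13  0.57]
DELTA [-55.  -15.7 108. ] [ -6.5 -43.1  14.2]
```

>>> drive_tool(
  series=[
    [-11,-3,22,-1.3,-8,3,85],
    [-22,-6,43,-2.6,-16,6,85],
    [-33,-9,65,-3.9,-24,9,85],
    [-44,-12,87,-5.2,-32,11,85],
    [-55,-16,108,-6.5,-40,14,85],
  ],
)

```text
clock: 4.8
tcp_pos: [0.5003, 0.2507, 0.321]
orientation: [-1.573, 0.18, 0.224]
contact_force: [0.5, -0.7, 0.2]
grip_width: 0.0851
```

```bash
python3 go.py 500 330 280 95 -45
```

```text
t 4.8 tcp [500.3 250.7 321. ] pt [-0.254 -0.015 -0.967] jaw [-0.029  1.    -0.008] F [ 0.5 -0.7  0.2] g 85.1
q [-0.76  0.36  0.33  1.57 -0.21  1.47  1.21]
DELTA [12.2 38.6 79.6] [-1.3 -3.1 30.2]
```

>>> drive_tool(
  series=[
    [3,8,16,0,-1,6,85],
    [5,16,32,0,-2,12,85],
    [8,24,48,-1,-3,18,85],
    [10,32,64,-1,-3,24,85],
    [12,38,80,-1,-3,30,85],
  ],
)

```text
clock: 5.3
tcp_pos: [0.5008, 0.331, 0.2793]
orientation: [-1.514, 0.553, 0.674]
contact_force: [-22.8, -15.5, 22.8]
grip_width: 0.085
```

```bash
python3 go.py 490 369 190 95 -45 19; python3 kin.py; python3 - <<'E'
from h import *
from bench import r
import pickle
F={n:r.grab_frame(n) for n in("top","side")}
pickle.dump(F,open("F3.pkl","wb"))
o=r.get_obs();p=np.array(o["tcp_pos"]);M=R.from_rotvec(o["orientation"]).as_matrix()
out=[]
for n in F:
    im=F[n]["frame"].copy();im=cv2.resize(im,None,fx=3,fy=3,interpolation=cv2.INTER_CUBIC)
    for k,c in((0,(0,255,0)),(-13,(0,255,255)),(-19,(0,0,255)),(-73,(255,0,0))):
        for s in(-42.7,0,42.7):
            u=(proj(F[n],[p+M[:,1]*k/1e3+M[:,2]*s/1e3])[0]+.5)*3-.5
            cv2.circle(im,tuple(int(v) for v in u),2,c,-1)
    u=((proj(F[n],[p])[0]+.5)*3).astype(int); x=max(0,u[0]-200);y=max(0,u[1]-250);out.append(im[y:y+400,x:x+400][:400,:400].copy())
    if out[-1].shape!=(400,400,3): a=np.zeros((400,400,3),np.uint8);a[:out[-1].shape[0],:out[-1].shape[1]]=out[-1];out[-1]=a
cv2.imwrite("pics/i1.png",np.hstack(out))
E
```

```text
t 5.3 tcp [500.8 331.  279.3] pt [-0.702 -0.058 -0.71 ] jaw [-0.082  0.997 -0.001] F [-22.8 -15.5  22.8] g 85.0
q [-0.56  0.75  0.07  1.2  -0.35  1.92  1.17]
DELTA [57.4 87.7 38.8] [-0.2 -0.2  0.2]
8 0.026945202594291437 (-1, -1, -1, -1) [-0.0979  0.2926 -0.0107  0.5359  0.0134  0.4728 -0.0203  0.339  -3.2355
  0.    ]
[ 5.6  2.6 -0.1]
[-3.6  7.8  1.2]
[-4.5  8.7  2.6]
[-5.7 -7.8 -4.1]
[-3.1 -4.5 -2.6]
[-4.2  4.8  3.5]
[-1.1  0.3 -0.7]
[0.4 0.1 0.1]
```

View pics/i1.png

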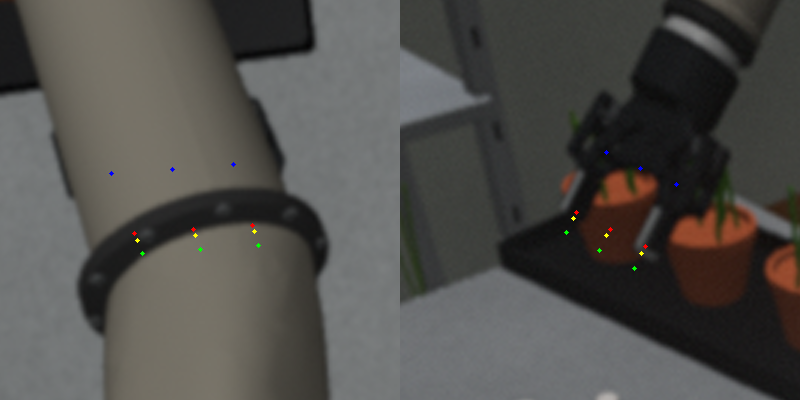

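The crops show the open fingertips close to the yellow and red dots, about 13 mm behind the TCP as described. Joint 6 sits at its limit here, so I refine the arm model before going lower.

```bash
cat > kin.py <<'E'
from h import *
from scipy.optimize import least_squares
import pickle
LO=np.array([-2.96,-.34,-1.41,.24,-1.37,.17,-2.96]);HI=np.array([2.96,2.1,1.46,2.44,4.51,1.92,2.96])
def fk(q,P):
    yaw0,d1,L1,L2,Lt,o7,a1,a3,a5,a6,b1,b3,b5,b6=P
    Z=lambda a:R.from_euler('z',a).as_matrix();Y=lambda a:R.from_euler('y',a).as_matrix()
    M=Z(yaw0-q[0]);p=np.array([0,0,d1])+M@[a1,b1,0]
    M=M@Y(q[1])@Z(-q[2]);p=p+M@[a3,b3,L1]
    M=M@Y(q[3])@Z(-q[4]);p=p+M@[a5,b5,L2]
    M=M@Y(q[5]);p=p+M@[a6,b6,0];M=M@Z(-q[6]+o7)
    p=p+M@[0,0,Lt]
    return p,np.stack([M[:,1],M[:,2],M[:,0]],1)
def load(): return [eval(l) for l in open("log.txt")]
def fit():
    D=load();best=None
    for o7 in(0,1.57,3.14,-1.57):
        x0=np.array([0,.3,.5,.5,.3,o7]+[0]*8)
        def res(x):
            e=list((x-x0)*.01)
            for q,p,rv in D:
                pp,T=fk(q,x);e+=list((pp-p)*20);e+=list((T-R.from_rotvec(rv).as_matrix()).ravel()*5)
            return e
        o=least_squares(res,x0,max_nfev=300)
        if best is None or o.cost<best[0]: best=(o.cost,o.x)
    print(len(D),best[0],best[1].round(4))
    for q,p,rv in D:
        pp,T=fk(q,best[1]); print(((pp-p)*1e3).round(1),np.degrees(np.linalg.norm(R.from_matrix(T.T@R.from_rotvec(rv).as_matrix()).as_rotvec())).round(2))
    pickle.dump(best[1],open("kin.pkl","wb"))
def ik(P,pos,M,q0):
    f=lambda q:np.concatenate([(fk(q,P)[0]-pos)*10,(fk(q,P)[1]-M).ravel()*2,(q-q0)*.01])
    o=least_squares(f,np.clip(q0,LO+.02,HI-.02),bounds=(LO,HI));pp,T=fk(o.x,P)
    return o.x,np.linalg.norm(pp-pos)*1e3,np.degrees(R.from_matrix(T.T@M).magnitude())
if __name__=="__main__": fit()
E
python3 kin.py; python3 -c "
from bench import r
o=r.get_obs();print(o['clock'],o['joints'],o['contact_force'],o['qvel'])"
```

```text
8 2.655658467680408e-07 [-0.0000e+00  2.8710e-01  5.4180e-01  4.7250e-01  3.2700e-01  3.1416e+00
  0.0000e+00  0.0000e+00  0.0000e+00  0.0000e+00 -3.0500e-02 -3.1400e-02
 -2.0000e-04 -2.0000e-04]
[-0. -0.  0.] 0.0
[0. 0. 0.] 0.0
[0. 0. 0.] 0.0
[-0. -0. -0.] 0.0
[-0. -0. -0.] 0.0
[0. 0. 0.] 0.0
[0. 0. 0.] 0.0
[-0.  0.  0.] 0.0
5.4 [-0.55547137  0.75196332  0.05627829  1.20563592 -0.35355009  1.91337467
  1.16708325] [-0.80654249  0.55419287 -0.58450037] [-0.06113948 -0.09319733  0.18639532  0.04428512 -0.01299157  0.04467754
  0.08645911]
```

```bash
cat > plan.py <<'E'
from kin import *
from go import rot
P=pickle.load(open("kin.pkl","rb"))
rng=np.random.default_rng(0)
def best(G,yaw,tilt,off,seeds):
    M=rot(yaw,tilt);pos=np.array(G)/1e3+M[:,1]*off/1e3;b=None
    for s in seeds:
        q,e,a=ik(P,pos,M,s)
        m=np.min(np.minimum(q-LO,HI-q)/np.array([1]*7))
        k=(e+a>1,-m)
        if b is None or k<b[0]: b=(k,q,e,a,m)
    return b
E
python3 - <<'E'
from plan import *
from bench import r
q0=np.array(r.get_obs()["joints"])
seeds=[q0]+[rng.uniform(np.maximum(LO,-1.5),np.minimum(HI,1.9)) for _ in range(8)]
for yaw in(95,-85):
  for al in(35,45,55):
    b=best((426,369,92),yaw,-al if yaw==95 else al,25,seeds);print("A grasp",yaw,al,b[1].round(2),b[2:] )
    b=best((426,369,92),yaw,al if yaw==95 else -al,25,seeds);print("B grasp",yaw,al,b[1].round(2),b[2:] )
E
```

```text
A grasp 95 35 [-0.47  0.79 -0.29  1.58 -0.15  1.3   1.01] (np.float64(0.002406609077298598), np.float64(0.0009026157540209047), np.float64(0.6160806982175093))
B grasp 95 35 [-0.47  0.57 -0.74  2.23  1.56  0.86 -0.75] (np.float64(0.011499747466275238), np.float64(0.00543125408212442), np.float64(0.21207184914659738))
A grasp 95 45 [-0.45  0.88 -0.28  1.48 -0.21  1.47  1.04] (np.float64(0.0019209907702271319), np.float64(0.0007957266594969883), np.float64(0.44987891659795975))
B grasp 95 45 [-0.46  0.68 -0.86  2.28  1.77  1.14 -0.96] (np.float64(0.00946688782119255), np.float64(0.0046525045382873045), np.float64(0.15567742295078046))
A grasp 95 55 [-0.44  0.97 -0.29  1.39 -0.26  1.63  1.05] (np.float64(0.0014307644319822923), np.float64(0.0007653031321282083), np.float64(0.29044275680437237))
B grasp 95 55 [-0.54  0.78 -0.84  2.33  1.9   1.39 -1.12] (np.float64(0.00918695937538007), np.float64(0.004270843947460405), np.float64(0.1136435460573213))
A grasp -85 35 [-0.37  0.81 -0.44  1.57 -0.06  1.3  -2.22] (np.float64(0.003290694297493955), np.float64(0.0020614296078538667), np.float64(0.615416494196324))
B grasp -85 35 [-0.72  0.5  -0.45  2.24  1.52  0.71  2.37] (np.float64(0.005210913785303154), np.float64(0.0026264725550883433), np.float64(0.1971228637522655))
A grasp -85 45 [-0.35  0.91 -0.44  1.47 -0.11  1.47 -2.19] (np.float64(0.0035127317458890795), np.float64(0.0019027713110729815), np.float64(0.45424518610852127))
B grasp -85 45 [-0.78  0.56 -0.47  2.3   1.74  0.91  2.09] (np.float64(0.00545882098462769), np.float64(0.002750663293886048), np.float64(0.13654534167228682))
A grasp -85 55 [-0.34  1.   -0.45  1.38 -0.17  1.62 -2.18] (np.float64(0.003987186445598694), np.float64(0.0018337397468080755), np.float64(0.2996233019433927))
B grasp -85 55 [-0.88  0.64 -0.43  2.35  1.86  1.13  1.89] (np.float64(0.005343220351470292), np.float64(0.002673577135726446), np.float64(0.09322265282991227))
```

```bash
cat >> plan.py <<'E'
def track(q,wps,off=25,n=12):
    # wps: list of (G,yaw,tilt); interpolates
    G0,y0,t0=wps[0];out=[];worst=9
    for (G1,y1,t1) in wps[1:]:
        for k in np.linspace(0,1,n+1)[1:]:
            G=np.array(G0)+(np.array(G1)-np.array(G0))*k;M=rot(y0+(y1-y0)*k,t0+(t1-t0)*k)
            qn,e,a=ik(P,G/1e3+M[:,1]*off/1e3,M,q)
            out.append((np.max(np.abs(qn-q)),e,a));q=qn;worst=min(worst,np.min(np.minimum(q-LO,HI-q)))
        G0,y0,t0=G1,y1,t1
    o=np.array(out);return q,worst,o.max(0)
E
python3 - <<'E'
from plan import *
from bench import r
q0=np.array(r.get_obs()["joints"])
q,w,m=track(q0,[((490,340,290),95,-45),((500,369,150),95,-45),((426,369,92),95,-45)]);print(q.round(2),w.round(2),m.round(3))
for X in(500,550,600,650,700):
  for Y in(200,240):
   for yaw in(95,110):
    for al in(40,50):
      qq,w,m=track(q,[((426,369,92),95,-45),((440,369,250),95,-45),((X,Y,250),yaw,0),((X,Y,250),yaw,al),((X,Y,22),yaw,al)])
      if m[1]<1: print(X,Y,yaw,al,qq.round(2),w.round(2),m.round(2))
E
```

```text
[-0.64  0.86  0.01  1.5  -0.38  1.5   1.2 ] 0.07 [0.077 0.    0.   ]
500 200 95 40 [-0.58  0.63 -0.16  2.43  2.38  0.69 -1.38] 0.0 [0.23 0.   0.  ]
500 200 110 40 [-0.04  0.7  -0.61  2.44  2.53  0.75 -0.98] 0.0 [0.5  0.04 0.02]
500 240 95 40 [-0.72  0.63 -0.09  2.39  2.29  0.65 -1.38] 0.04 [0.21 0.   0.  ]
500 240 95 50 [-0.46  0.77 -0.46  2.43  2.29  1.1  -1.31] 0.0 [0.26 0.01 0.  ]
500 240 110 40 [-0.39  0.64 -0.32  2.41  2.58  0.68 -1.22] 0.01 [0.4  0.01 0.  ]
550 200 95 40 [-0.54  0.64 -0.1   2.34  2.42  0.6  -1.33] 0.08 [0.28 0.   0.  ]
550 200 95 50 [-0.67  0.74 -0.01  2.41  2.55  0.88 -1.57] 0.01 [0.37 0.01 0.  ]
550 200 110 40 [ 0.12  0.76 -0.73  2.33  2.45  0.71 -0.76] 0.0 [0.7  0.03 0.01]
550 200 110 50 [ 0.15  0.88 -0.77  2.4   2.68  1.   -0.88] 0.0 [0.77 0.03 0.01]
550 240 95 40 [-0.68  0.65 -0.03  2.3   2.34  0.57 -1.34] 0.08 [0.25 0.   0.  ]
550 240 95 50 [-0.8   0.74  0.04  2.37  2.46  0.83 -1.57] 0.05 [0.33 0.   0.  ]
550 240 110 40 [-0.15  0.7  -0.52  2.31  2.47  0.65 -0.95] 0.0 [0.6  0.03 0.01]
550 240 110 50 [-0.23  0.77 -0.44  2.38  2.7   0.93 -1.19] 0.0 [0.78 0.0
[... 1215 characters left out ...]
[ 0.11  0.9  -0.73  2.16  2.61  0.81 -0.77] 0.0 [1.02 0.03 0.02]
700 200 95 40 [-0.26  0.74 -0.25  2.02  2.23  0.47 -0.89] 0.0 [0.44 0.02 0.01]
700 200 95 50 [-0.32  0.78 -0.21  2.1   2.52  0.7  -1.2 ] 0.0 [0.74 0.02 0.01]
700 200 110 40 [ 0.19  0.86 -0.73  2.01  2.27  0.51 -0.39] 0.0 [0.59 0.03 0.02]
700 200 110 50 [ 0.32  0.99 -0.88  2.08  2.58  0.75 -0.53] 0.0 [0.98 0.03 0.02]
700 240 95 40 [-0.41  0.74 -0.15  1.99  2.17  0.43 -0.92] 0.0 [0.35 0.01 0.01]
700 240 95 50 [-0.46  0.79 -0.13  2.07  2.46  0.67 -1.24] 0.0 [0.8  0.02 0.01]
700 240 110 40 [ 0.05  0.83 -0.63  1.98  2.25  0.49 -0.49] 0.0 [0.46 0.03 0.01]
700 240 110 50 [ 0.16  0.94 -0.76  2.06  2.58  0.74 -0.67] 0.0 [0.87 0.03 0.02]
```

```bash
python3 - <<'E'
from plan import *
from bench import r
q0=np.array(r.get_obs()["joints"])
q,w,m=track(q0,[((490,340,290),95,-45),((500,369,150),95,-45),((426,369,92),95,-45)]);print(q.round(2),w.round(2),m.round(3))
for X in(450,500,550,600):
  for Y in(180,230):
   for yaw in(-85,-60,):
    for al in(40,50):
      qq,w,m=track(q,[((426,369,92),95,-45),((440,369,250),95,-45),((X,Y,280),95,0),((X,Y,280),yaw,0),((X,Y,280),yaw,al),((X,Y,22),yaw,al)])
      if m[1]<1: print(X,Y,yaw,al,qq.round(2),w.round(2),m.round(2))
E
```

```text
[-0.64  0.86  0.01  1.5  -0.38  1.5   1.2 ] 0.07 [0.077 0.    0.   ]
450 180 -85 40 [-0.6   0.88  0.31  1.72 -0.4   1.31 -1.55] 0.18 [0.26 0.   0.  ]
450 180 -85 50 [-0.57  0.97  0.3   1.61 -0.4   1.5  -1.54] 0.05 [0.26 0.   0.  ]
450 180 -60 40 [-0.72  0.88  0.29  1.71 -0.18  1.29 -1.38] 0.18 [0.22 0.   0.  ]
450 180 -60 50 [-0.71  0.98  0.29  1.6  -0.17  1.48 -1.38] 0.06 [0.22 0.   0.  ]
450 230 -85 40 [-0.69  0.9   0.34  1.68 -0.46  1.34 -1.58] 0.18 [0.26 0.   0.  ]
450 230 -85 50 [-0.65  0.99  0.33  1.57 -0.46  1.53 -1.57] 0.03 [0.26 0.   0.  ]
450 230 -60 40 [-0.79  0.91  0.32  1.65 -0.24  1.34 -1.4 ] 0.18 [0.22 0.   0.  ]
450 230 -60 50 [-0.78  1.01  0.32  1.54 -0.23  1.53 -1.4 ] 0.02 [0.22 0.   0.  ]
500 180 -85 40 [-0.65  0.96  0.44  1.59 -0.46  1.41 -1.48] 0.13 [0.25 0.   0.  ]
500 180 -85 50 [-0.47  1.01  0.19  1.47 -0.32  1.56 -1.62] 0.0 [0.28 0.01 0.  ]
500 180 -60 40 [-0.75  0.96  0.42  1.59 -0.25  1.37 -1.28] 0.16 [0.22 0.   0.  ]
500 180 -60 50 [-0.74  1.05  0.42  1.47 -0.23  1.56 -1.28] 0.0 [0.22 0.   0.  ]
500 230 -85 40 [-0.71  0.98  0.46  1.55 -0.52  1.44 -1.52] 0.11 [0.25 0.   0.  ]
500 230 -85 50 [-0.45  1.02  0.07  1.42 -0.29  1.57 -1.74] 0.0 [0.44 0.02 0.01]
500 230 -60 40 [-0.81  0.98  0.44  1.53 -0.3   1.42 -1.31] 0.12 [0.22 0.   0.  ]
550 180 -85 40 [-0.66  1.04  0.55  1.46 -0.53  1.51 -1.42] 0.05 [0.25 0.   0.  ]
550 180 -60 40 [-0.76  1.04  0.53  1.46 -0.31  1.46 -1.2 ] 0.1 [0.21 0.   0.  ]
550 230 -85 40 [-0.72  1.06  0.55  1.41 -0.57  1.55 -1.47] 0.03 [0.25 0.   0.  ]
550 230 -60 40 [-0.81  1.07  0.54  1.4  -0.36  1.51 -1.24] 0.06 [0.21 0.   0.  ]
600 180 -85 40 [-0.55  1.07  0.43  1.3  -0.44  1.57 -1.51] 0.0 [0.24 0.01 0.  ]
600 180 -60 40 [-0.75  1.12  0.61  1.31 -0.37  1.55 -1.14] 0.03 [0.21 0.   0.  ]
600 230 -85 40 [-0.52  1.06  0.27  1.25 -0.37  1.57 -1.64] 0.0 [0.4  0.02 0.01]
600 230 -60 40 [-0.64  1.08  0.32  1.23 -0.19  1.57 -1.36] 0.0 [0.34 0.18 0.06]
```

```bash
python3 go.py 490 376 161 95 -45 25; python3 - <<'E'
from h import *
import pickle
F=pickle.load(open("F0.pkl","rb"));f=F["side"]
S2=lambda x,y:((x+.5)/6-.5+95,(y+.5)/6-.5+135)
print(onz(f,S2(276,97),.136)*1e3)
for q in[(228,138),(318,195),(362,163),(282,108)]: print((onz(f,S2(*q),.106)*1e3).round(1))
E
```

```text
t 5.4 tcp [499.1 332.6 275.8] pt [-0.708 -0.056 -0.704] jaw [-0.085  0.996  0.006] F [-0.8  0.6 -0.6] g 85.3
q [-0.56  0.75  0.06  1.21 -0.35  1.91  1.17]
DELTA [ 78.  109.9  43.1] [-0.3  0.2 -0.2]
[417.33026761 367.88917928 136.        ]
[402.1 395.2 106. ]
[409.5 332.4 106. ]
[435.9 338.5 106. ]
[431.7 398.2 106. ]
```

>>> drive_tool(
  series=[
    [20,25,10,0,0,0,85],
    [40,50,20,0,0,0,85],
    [60,75,30,0,0,0,85],
    [78,100,41,0,0,0,85],
    [78,110,41,0,0,0,85],
  ],
)

```text
clock: 5.9
tcp_pos: [0.4709, 0.372, 0.1414]
orientation: [-1.51, 0.555, 0.687]
contact_force: [-0.1, -0.0, -1.2]
grip_width: 0.0852
```

```bash
python3 go.py 426 368.6 97 95.5 -45 25
```

```text
t 5.9 tcp [470.9 372.  141.4] pt [-0.709 -0.059 -0.703] jaw [-0.087  0.996  0.004] F [-0.1 -0.  -1.2] g 85.2
q [-0.61  0.87  0.04  1.31 -0.38  1.69  1.19]
DELTA [ 0.1 88.2  0.1] [-0.5 -0.2 -0.3]
```

>>> drive_tool(
  series=[
    [0,20,0,0,0,0,85],
    [0,40,0,0,0,0,85],
    [0,60,0,0,0,0,85],
    [0,78,0,0,0,0,85],
    [0,88,0,0,0,0,85],
  ],
)

```text
clock: 6.4
tcp_pos: [0.4084, 0.3658, 0.0809]
orientation: [-1.511, 0.554, 0.685]
contact_force: [0.1, -0.2, 0.2]
grip_width: 0.0848
```

```bash
cat > look.py <<'E'
import sys
from h import *
from bench import r
def look(name,P,half=55,sc=6):
    out=[]
    for n in("top","side"):
        f=r.grab_frame(n);u=proj(f,[np.array(P)/1e3])[0].astype(int);x=min(max(0,u[0]-half),512-2*half);y=min(max(0,u[1]-half),384-2*half)
        out.append(cv2.resize(f["frame"][y:y+2*half,x:x+2*half],(400,400),interpolation=cv2.INTER_CUBIC));print(n,"crop origin",x,y,"scale",400/(2*half))
        np.save(f"last_{n}.npy",f["frame"])
    cv2.imwrite(f"pics/{name}.png",np.hstack(out))
if __name__=="__main__": look(sys.argv[1],[float(v) for v in sys.argv[2:5]],int(sys.argv[5]) if len(sys.argv)>5 else 55)
E
python3 go.py 426 368.6 97 95.5 -45 25; python3 look.py j1 426 369 100
```

```text
t 6.4 tcp [408.4 365.8  80.9] pt [-0.708 -0.059 -0.704] jaw [-0.087  0.996  0.004] F [ 0.1 -0.2  0.2] g 84.8
q [-0.64  0.85  0.02  1.5  -0.39  1.51  1.21]
DELTA [1.2 1.  1.1] [-0.5 -0.2 -0.2]
top crop origin 74 178 scale 3.6363636363636362
side crop origin 90 104 scale 3.6363636363636362
```

View pics/j1.png

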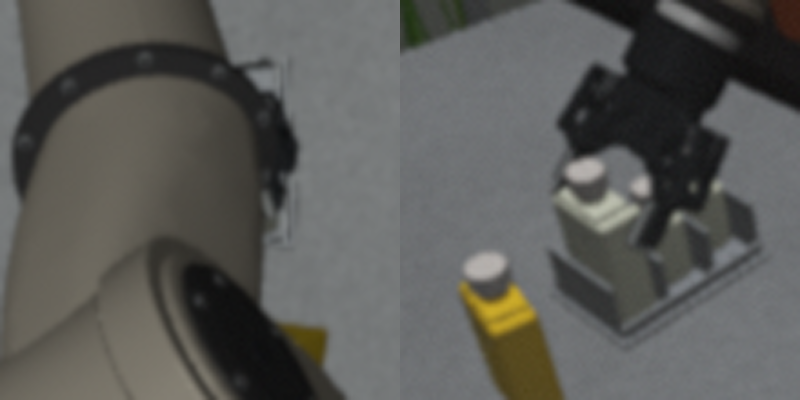

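The side crop shows the fingers straddling the large flask's body, with the near finger at (655,225), clear of both small flasks. Closing.

>>> drive_tool(
  series=[
    [0,2,0,0,0,0,60],
    [0,2,0,0,0,0,55],
    [0,2,0,0,0,0,50],
    [0,2,0,0,0,0,50],
    [0,2,0,0,0,0,50],
  ],
  squeeze=60,
)

```text
clock: 7.0
tcp_pos: [0.4078, 0.3661, 0.0804]
orientation: [-1.51, 0.554, 0.686]
contact_force: [2.1, 0.2, 6.6]
grip_width: 0.0634
```

```bash
python3 go.py 426 368.6 180 95.5 -45 25; python3 look.py j2 426 369 100
```

```text
t 7.0 tcp [407.8 366.1  80.4] pt [-0.708 -0.059 -0.704] jaw [-0.087  0.996  0.004] F [2.1 0.2 6.6] g 63.4
q [-0.64  0.85  0.02  1.5  -0.39  1.51  1.21]
DELTA [-57.7 -58.1   1.1] [-0.5 -0.2 -0.3]
top crop origin 74 178 scale 3.6363636363636362
side crop origin 90 104 scale 3.6363636363636362
```

View pics/j2.png

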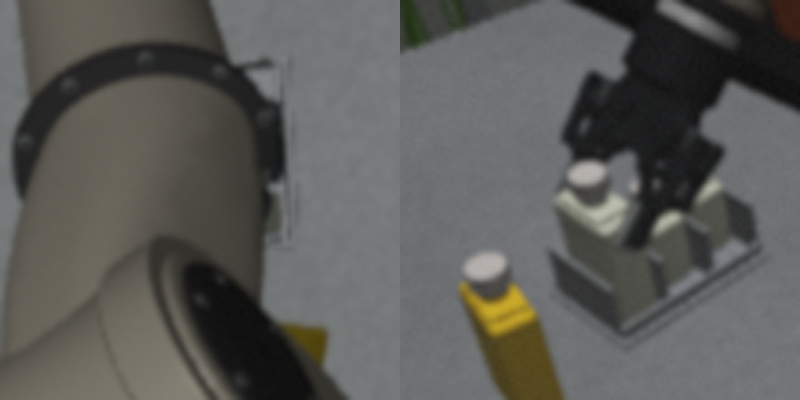

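>>> drive_tool(
  series=[
    [-7,-7,0,0,0,0,50],
    [-21,-21,0,0,0,0,50],
    [-39,-39,0,0,0,0,50],
    [-57,-57,0,0,0,0,50],
    [-75,-75,0,0,0,0,50],
  ],
)

```text
clock: 7.6
tcp_pos: [0.4086, 0.3657, 0.1889]
orientation: [-1.51, 0.553, 0.685]
contact_force: [0.2, 0.9, -1.2]
grip_width: 0.0629
```

>>> drive_tool(
  series=[
    [-18,-18,0,0,0,0,50],
    [-36,-36,0,0,0,0,50],
    [-40,-40,0,0,0,0,50],
    [-40,-40,0,0,0,0,50],
  ],
)

```text
clock: 8.0
tcp_pos: [0.4093, 0.3656, 0.2468]
orientation: [-1.509, 0.55, 0.683]
contact_force: [0.8, -0.4, -2.4]
grip_width: 0.0632
```

```bash
python3 go.py 470 250 280 95 0 25; python3 look.py j3 426 369 170 80
```

```text
t 8.0 tcp [409.3 365.6 246.8] pt [-0.705 -0.057 -0.707] jaw [-0.086  0.996  0.006] F [ 0.8 -0.4 -2.4] g 63.2
q [-0.64  0.66  0.03  1.43 -0.39  1.75  1.12]
DELTA [  29.3  -42.  -120.4] [ -0.4   0.1 -45. ]
top crop origin 40 153 scale 2.5
side crop origin 60 58 scale 2.5
```

View pics/j3.png

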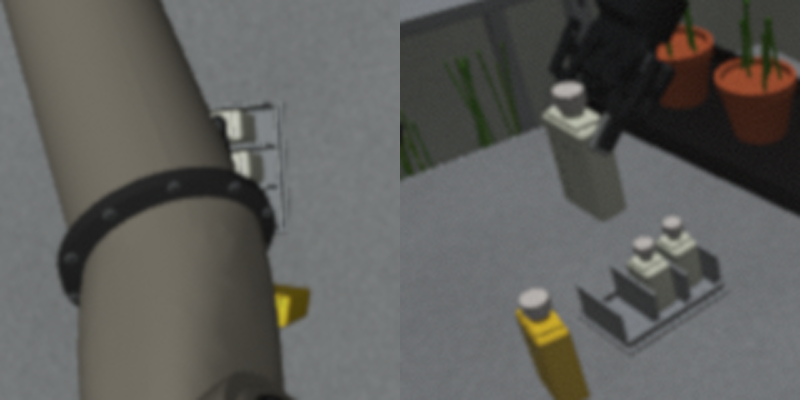

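The side crop shows the large flask held upright above the rack at (585,155), with both small flasks still in their slots. Moving away and tilting toward a vertical tool.

>>> drive_tool(
  series=[
    [5,-8,-20,0,0,-7,50],
    [10,-16,-45,0,0,-15,50],
    [16,-24,-70,0,0,-23,50],
    [22,-32,-95,0,0,-31,50],
    [29,-42,-120,0,0,-38,50],
  ],
)

```text
clock: 8.6
tcp_pos: [0.4686, 0.2488, 0.2525]
orientation: [-1.57, 0.028, 0.165]
contact_force: [0.5, -0.2, -1.1]
grip_width: 0.0631
```

```bash
python3 go.py 480 190 280 5 0 25
```

```text
t 8.6 tcp [468.6 248.8 252.5] pt [-0.122 -0.007 -0.992] jaw [-0.087  0.996  0.003] F [ 0.5 -0.2 -1.1] g 63.1
q [-0.67  0.28  0.12  1.8  -0.1   1.17  1.15]
DELTA [  5.8  -3.4 -59.5] [ -5.7 -89.9  -5.4]
```

```bash
cat > go2.py <<'E'
import sys
from go import *
a=[float(v) for v in sys.argv[1:]]
delta(a[:3],rot(a[3],a[4]),False,a[5])
E
python3 go2.py 480 205 280 53 0 25
```

```text
t 8.6 tcp [468.6 248.8 252.5] pt [-0.122 -0.007 -0.992] jaw [-0.087  0.996  0.003] F [ 0.5 -0.2 -1.1] g 63.1
q [-0.67  0.28  0.12  1.8  -0.1   1.17  1.15]
DELTA [  7.1  -3.5 -44.6] [ 2.4 42.  -6.8]
```

>>> drive_tool(
  series=[
    [1,-1,-9,0.5,8,-3,50],
    [3,-2,-18,1,16,-5,50],
    [4,-3,-27,2,25,-7,50],
    [6,-3,-36,2.4,33,-7,50],
    [7,-3,-45,2.4,42,-7,50],
  ],
)

```text
clock: 9.1
tcp_pos: [0.4787, 0.2035, 0.2531]
orientation: [-1.513, 0.503, -0.506]
contact_force: [0.6, -0.1, -0.5]
grip_width: 0.063
```

```bash
python3 go2.py 480 190 280 13 0 25
```

```text
t 9.1 tcp [478.7 203.5 253.1] pt [ 0.001 -0.002 -1.   ] jaw [ 0.6    0.8   -0.001] F [ 0.6 -0.1 -0.5] g 63.0
q [-0.74  0.2   0.25  1.91 -0.05  1.04  0.46]
DELTA [  9.1  -1.9 -10. ] [ 0.  40.1  0.1]
```

>>> drive_tool(
  series=[
    [2,0,-2,0,8.5,0,50],
    [4,0,-4,0,17,0,50],
    [6,0,-6,0,25.5,0,50],
    [8,0,-8,0,34,0,50],
    [9,0,-10,0,42.5,0,50],
  ],
)

```text
clock: 9.6
tcp_pos: [0.479, 0.1895, 0.2515]
orientation: [-1.293, 1.076, -1.078]
contact_force: [-0.2, 1.0, -0.8]
grip_width: 0.0632
```

>>> drive_tool(
  series=[
    [0,0,0,0,8.5,0,50],
    [0,0,0,0,17,0,50],
    [0,0,0,0,25.5,0,50],
    [0,0,0,0,34,0,50],
    [0,0,0,0,42.5,0,50],
  ],
)

```text
clock: 10.1
tcp_pos: [0.478, 0.1891, 0.25]
orientation: [-0.891, 1.614, -1.62]
contact_force: [0.4, -0.1, -0.5]
grip_width: 0.0633
```

>>> drive_tool(
  series=[
    [0,0,0,0,8.5,0,50],
    [0,0,0,0,17,0,50],
    [0,0,0,0,25.5,0,50],
    [0,0,0,0,34,0,50],
    [0,0,0,0,42.5,0,50],
  ],
)

```text
clock: 10.6
tcp_pos: [0.477, 0.1886, 0.2486]
orientation: [-0.275, 2.082, -2.097]
contact_force: [0.4, -0.7, -0.9]
grip_width: 0.063
```

```bash
python3 go2.py 480 190 180 -85 45 25; python3 look.py k1 480 190 250 80
```

```text
t 10.6 tcp [477.  188.6 248.6] pt [-0.007 -0.008 -1.   ] jaw [ 0.251 -0.968  0.006] F [ 0.4 -0.7 -0.9] g 63.0
q [-0.98  0.21  0.56  1.94 -0.12  1.04 -1.68]
DELTA [13.4 86.3 -4. ] [ -4.1   8.9 -44.4]
top crop origin 108 131 scale 2.5
side crop origin 116 52 scale 2.5
```

View pics/k1.png

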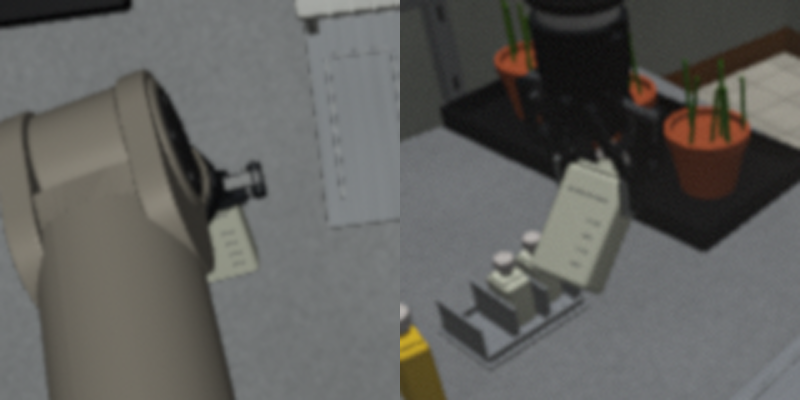

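The views show the flask held leaning about 45°, closed end toward the robot, clear of everything. Completing the tilt while descending.

>>> drive_tool(
  series=[
    [2,16,-1,-1,2,-8,50],
    [5,34,-2,-2,4,-16,50],
    [8,52,-2,-2,6,-24,50],
    [10,70,-3,-3,8,-32,50],
    [13,86,-4,-4,9,-40,50],
  ],
)

```text
clock: 11.2
tcp_pos: [0.463, 0.1889, 0.1614]
orientation: [0.773, -1.81, 1.86]
contact_force: [1.2, 0.6, -0.3]
grip_width: 0.0631
```

```bash
python3 go2.py 480 190 100 -85 45 25
```

```text
t 11.2 tcp [463.  188.9 161.4] pt [-0.653 -0.056 -0.756] jaw [ 0.094 -0.996 -0.007] F [ 1.2  0.6 -0.3] g 63.1
q [-0.71  0.74  0.5   1.61 -0.4   1.62 -1.54]
DELTA [-51.3  60.1   1. ] [ 0.1  0.6 -4.1]
```

>>> drive_tool(
  series=[
    [-12,15,0,0,0,-2,50],
    [-25,30,0,0,0,-4,50],
    [-38,45,0,0,0,-4,50],
    [-51,60,1,0,0.5,-4,50],
    [-51,60,1,0,0.5,-4,50],
  ],
)

```text
clock: 11.7
tcp_pos: [0.4607, 0.1881, 0.0803]
orientation: [0.819, -1.752, 1.815]
contact_force: [-0.1, 0.4, -1.6]
grip_width: 0.0634
```

```bash
python3 go2.py 480 190 32 -85 45 25;python3 look.py k2 460 190 100 80
```

```text
t 11.7 tcp [460.7 188.1  80.3] pt [-0.706 -0.062 -0.706] jaw [ 0.088 -0.996 -0.001] F [-0.1  0.4 -1.6] g 63.4
q [-0.68  0.88  0.46  1.59 -0.44  1.58 -1.51]
DELTA [-48.   45.4  -0.1] [0.  0.1 0.1]
top crop origin 117 141 scale 2.5
side crop origin 116 106 scale 2.5
```

View pics/k2.png

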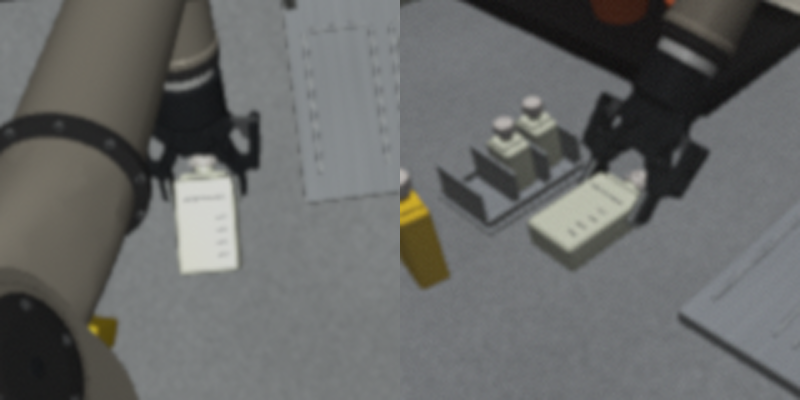

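The flask is horizontal with its cap toward the gripper, at (207,220) in the top crop, about 75 mm up. Lowering it.

>>> drive_tool(
  series=[
    [-14,14,0,0,0,0,50],
    [-28,28,0,0,0,0,50],
    [-40,40,0,0,0,0,50],
    [-47,47,0,0,0,0,50],
    [-47,47,0,0,0,0,50],
  ],
)

```text
clock: 12.3
tcp_pos: [0.4611, 0.1883, 0.0148]
orientation: [0.819, -1.752, 1.816]
contact_force: [-0.4, -0.2, -1.2]
grip_width: 0.0629
```

>>> drive_tool(
  series=[
    [-2,2,0,0,0,0,50],
    [-4,4,0,0,0,0,50],
    [-4,4,0,0,0,0,50],
  ],
)

```text
clock: 12.6
tcp_pos: [0.4612, 0.1884, 0.0092]
orientation: [0.819, -1.752, 1.816]
contact_force: [-0.1, 0.3, -1.6]
grip_width: 0.0629
```

```bash
python3 look.py k3 460 190 20 60
```

```text
top crop origin 141 162 scale 3.3333333333333335
side crop origin 139 148 scale 3.3333333333333335
```

View pics/k3.png

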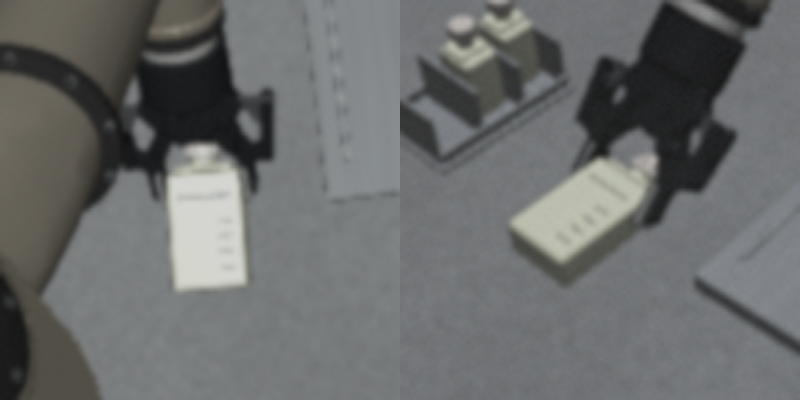

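>>> drive_tool(
  series=[
    [-1,1,0,0,0,0,50],
    [-2,2,0,0,0,0,50],
    [-2,2,0,0,0,0,50],
  ],
)

```text
clock: 13.0
tcp_pos: [0.4616, 0.1885, 0.0075]
orientation: [0.819, -1.753, 1.816]
contact_force: [1.5, -0.2, 4.9]
grip_width: 0.0631
```

>>> drive_tool(
  series=[
    [-1,1,0,0,0,0,50],
    [-1,1,0,0,0,0,50],
  ],
)

```text
clock: 13.2
tcp_pos: [0.4617, 0.1885, 0.0075]
orientation: [0.82, -1.752, 1.815]
contact_force: [-0.8, 0.3, 8.6]
grip_width: 0.063
```

>>> drive_tool(
  series=[
    [-1,1,0,0,0,0,50],
    [-1,1,0,0,0,0,50],
  ],
)

```text
clock: 13.4
tcp_pos: [0.4617, 0.1885, 0.0075]
orientation: [0.82, -1.752, 1.813]
contact_force: [0.1, 0.5, 8.9]
grip_width: 0.0634
```

>>> drive_tool(
  series=[
    [0,0,0,0,0,0,70],
    [0,0,0,0,0,0,80],
    [0,0,0,0,0,0,80],
    [0,0,0,0,0,0,80],
  ],
)

```text
clock: 13.8
tcp_pos: [0.4616, 0.1885, 0.0073]
orientation: [0.82, -1.751, 1.813]
contact_force: [0.3, 0.4, -0.6]
grip_width: 0.0799
```

>>> drive_tool(
  series=[
    [0,-20,0,0,0,0,82],
    [0,-50,0,0,0,0,82],
    [0,-85,0,0,0,0,82],
    [0,-120,0,0,0,0,82],
    [0,-150,0,0,0,0,82],
  ],
)

```text
clock: 14.3
tcp_pos: [0.5688, 0.1976, 0.1143]
orientation: [0.82, -1.752, 1.814]
contact_force: [0.8, -0.0, -0.3]
grip_width: 0.0823
```

```bash
python3 go2.py 440 190 180 95 0 25; python3 look.py k4 460 190 20 60
```

```text
t 14.3 tcp [568.8 197.6 114.3] pt [-0.706 -0.061 -0.705] jaw [ 0.087 -0.996 -0.002] F [ 0.8 -0.  -0.3] g 82.3
q [-0.59  0.99  0.47  1.26 -0.44  1.79 -1.54]
DELTA [119.8  62.7  -3.8] [ 6.910e+01 -1.662e+02 -1.000e-01]
top crop origin 141 162 scale 3.3333333333333335
side crop origin 139 148 scale 3.3333333333333335
```

View pics/k4.png

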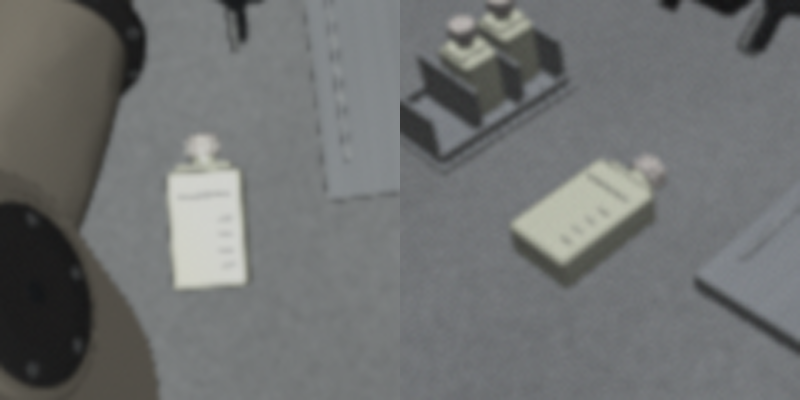

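The flask lies flat and released on the bench, with its body at (168–247,165–289) in the top crop and its cap toward +x. Now measuring the flask and the lane.

```bash
python3 - <<'E'
from fit import *
import pickle
F=pickle.load(open("F0.pkl","rb"));f=F["top"]
for tag in("top",):
    im=np.load("last_top.npy");hsv=cv2.cvtColor(im,cv2.COLOR_BGR2HSV)
    roi=im[205:260,180:225].astype(int);print(roi[20,:, :].mean(1).round())
    m=np.zeros(im.shape[:2],np.uint8);m[205:260,180:225]=(roi.mean(2)>165)*255
    m2=m.copy(); c=max(cv2.findContours(m,cv2.RETR_EXTERNAL,cv2.CHAIN_APPROX_NONE)[0],key=cv2.contourArea)
    # split cap/body using opening
    b=cv2.morphologyEx(m,cv2.MORPH_OPEN,np.ones((13,13)));cb=max(cv2.findContours(b,cv2.RETR_EXTERNAL,cv2.CHAIN_APPROX_NONE)[0],key=cv2.contourArea)
    rr=cv2.minAreaRect(cb);bx=cv2.boxPoints(rr);print(rr);W=np.array([onz(f,q,.034)*1e3 for q in bx]);print(W.round(1),W.mean(0))
print("manual",[ (onz(f,((x+.5)/3.3333-.5+141,(y+.5)/3.3333-.5+162),.034)*1e3).round(1) for x,y in((168,172),(240,165),(247,283),(175,289),(201,147))])
a=crop(f["frame"],225,118,300,225,7);a=cv2.convertScaleAbs(cv2.subtract(a,90),alpha=2.5);cv2.imwrite("pics/l1.png",a[:600] if a.shape[0]>600 else a);print(a.shape)
cv2.imwrite("pics/l2.png",cv2.convertScaleAbs(cv2.subtract(crop(F["side"]["frame"],225,180,335,285,5),60),alpha=2))
E
```

```text
[127. 125. 123. 122. 123. 122. 123. 123. 124. 125. 126. 146. 183. 202.
 206. 206. 207. 207. 207. 207. 207. 207. 207. 207. 208. 208. 207. 206.
 206. 205. 206. 205. 193. 158. 116. 113. 120. 122. 123. 124. 123. 121.
 121. 122. 122.]
((202.5, 230.0), (32.0, 21.0), 90.0)
[[483.8 216.8  34. ]
 [484.6 157.7  34. ]
 [395.6 155.7  34. ]
 [394.7 214.3  34. ]] [439.68113843 186.13043589  34.        ]
manual [array([485.9, 219.5,  34. ]), array([492.6, 158.9,  34. ]), array([394.1, 150.8,  34. ]), array([388.2, 210.9,  34. ]), array([507.4, 192.2,  34. ])]
(749, 525, 3)
```

View pics/l1.png

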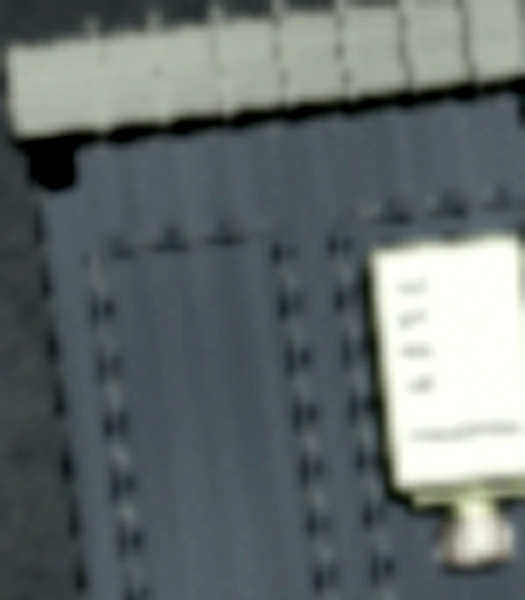

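View pics/l2.png

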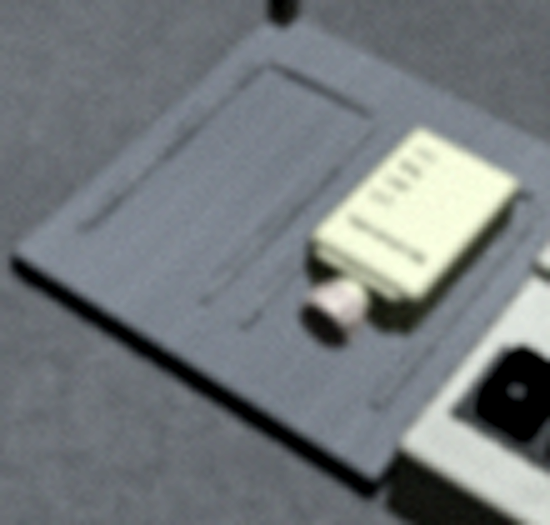

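```bash
cat > lane.py <<'E'
from fit import *
import pickle
F=pickle.load(open("F0.pkl","rb"))
c=lambda sc,ox,oy:(lambda x,y:((x+.5)/sc-.5+ox,(y+.5)/sc-.5+oy))
T=c(7,225,118);S=c(5,225,180)
def line(f,cv,pts,z):
    W=np.array([onz(f,cv(*p),z)[:2]*1e3 for p in pts]);m=W.mean(0);u,s,v=np.linalg.svd(W-m);d=v[0]*np.sign(v[0][0]);return m,d,W
def rep(n,f,cv,pts,z):
    m,d,W=line(f,cv,pts,z);print(n,"yaw",np.degrees(np.arctan2(d[1],d[0])).round(2),"y at x=590:",(m+d*(590-m[0])/d[0])[1].round(1),"x range",W[:,0].min().round(1),W[:,0].max().round(1));return m,d
if __name__=="__main__":
    t,s=F["top"],F["side"]
    rep("top L",t,T,[(96,262),(103,305),(110,365),(117,425),(123,485),(128,545),(134,590)],.025)
    rep("top R",t,T,[(283,250),(290,300),(297,360),(303,412),(309,468),(316,525),(322,580)],.025)
    rep("top R2",t,T,[(339,243),(346,295),(353,350),(360,410),(367,465),(373,515),(380,570)],.025)
    rep("side L",s,S,[(268,68),(180,145),(85,230)],.0225)
    rep("side R",s,S,[(362,140),(310,193),(205,305)],.0225)
    rep("side R2",s,S,[(320,240),(245,328)],.0225)
    rep("side N right",s,S,[(530,215),(460,300),(378,408)],.0225)
    for p in [(122,248),(170,240),(226,237)]: print("top back",(onz(t,T(*p),.025)*1e3).round(1))
    for p in [(270,68),(365,113)]: print("side back",(onz(s,S(*p),.0225)*1e3).round(1))
    for n,f,cv,ps in(("top nb",t,T,[(370,252),(516,236),(395,492)]),("side nb",s,S,[(422,128),(518,182),(408,292),(316,238)])):
        for p in ps: print(n,(onz(f,cv(*p),.054)*1e3).round(1))
    for x,y in((-110,200),): pass
E
python3 lane.py
```

```text
top L yaw 7.25 y at x=590: 81.1 x range 520.7 655.1
top R yaw 7.19 y at x=590: 4.5 x range 525.7 660.9
top R2 yaw 7.49 y at x=590: -19.0 x range 530.1 664.0
side L yaw 6.26 y at x=590: 76.1 x range 498.6 654.5
side R yaw 8.16 y at x=590: 1.6 x range 508.0 649.9
side R2 yaw 10.04 y at x=590: -19.8 x range 511.8 580.4
side N right yaw 8.9 y at x=590: -97.9 x range 522.6 671.9
top back [661.   79.5  25. ]
top back [664.5  59.9  25. ]
top back [666.   37.1  25. ]
side back [655.3  82.3  22.5]
side back [666.8  22.2  22.5]
top nb [654.5 -20.3  54. ]
top nb [661.6 -78.2  54. ]
top nb [558.5 -30.9  54. ]
side nb [653.5 -23.7  54. ]
side nb [658.9 -81.2  54. ]
side nb [563.9 -88.1  54. ]
side nb [557.6 -35.6  54. ]
```

```bash
python3 - <<'E'
from lane import *
s=F["side"];im=np.load("last_side.npy");cv2.imwrite("pics/m1.png",crop(im,165,185,245,245,9))
E
```

```text
(no output)
```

View pics/m1.png

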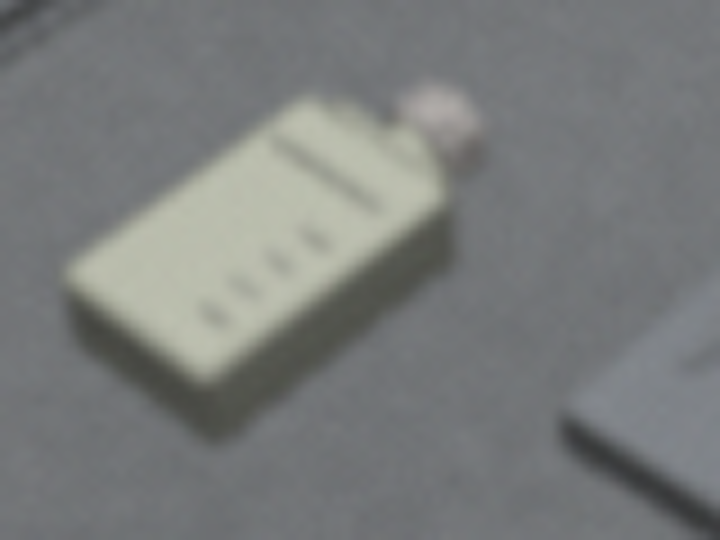

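```bash
python3 - <<'E'
from lane import *
s=F["side"];C=c(9,165,185)
W=np.array([onz(s,C(*p),.034)*1e3 for p in((65,275),(310,98),(447,195),(208,383))]);print(W.round(1),W.mean(0).round(1))
E
python3 go.py 440 187 160 95 0 25;python3 go2.py 440 187 160 -85 0 25
```

```text
[[386.7 208.3  34. ]
 [482.  218.   34. ]
 [485.7 158.   34. ]
 [391.7 147.5  34. ]] [436.5 183.   34. ]
t 14.4 tcp [571.  197.2 115.4] pt [-0.702 -0.06  -0.709] jaw [ 0.087 -0.996 -0.002] F [-0.3 -0.2  0.3] g 82.0
q [-0.59  0.98  0.48  1.26 -0.44  1.79 -1.54]
DELTA [107.1  78.7  -1.3] [ 0.1  0.  44.8]
t 14.4 tcp [571.  197.2 115.4] pt [-0.702 -0.06  -0.709] jaw [ 0.087 -0.996 -0.002] F [-0.3 -0.2  0.3] g 82.0
q [-0.59  0.98  0.48  1.26 -0.44  1.79 -1.54]
DELTA [107.1  78.7  -1.3] [ 0.1  0.  44.8]
```

```bash
python3 go2.py 447 187.2 130 -85 0 25
```

```text
t 14.4 tcp [571.  197.2 115.4] pt [-0.702 -0.06  -0.709] jaw [ 0.087 -0.996 -0.002] F [-0.3 -0.2  0.3] g 82.0
q [-0.59  0.98  0.48  1.26 -0.44  1.79 -1.54]
DELTA [81.  95.1 -0.8] [ 0.1  0.  44.8]
```

>>> drive_tool(
  series=[
    [13,16,0,0,0,8,85],
    [27,32,0,0,0,16,85],
    [41,48,0,0,0,24,85],
    [55,64,0,0,0,32,85],
    [69,80,0,0,0,40,85],
  ],
)

```text
clock: 14.9
tcp_pos: [0.4644, 0.1879, 0.1068]
orientation: [-0.185, 2.212, -2.214]
contact_force: [0.6, 0.9, 0.4]
grip_width: 0.0851
```

```bash
python3 go2.py 447 187.2 100 -85 0 25
```

```text
t 14.9 tcp [464.4 187.9 106.8] pt [-0.079 -0.004 -0.997] jaw [ 0.087 -0.996 -0.003] F [0.6 0.9 0.4] g 85.1
q [-0.95  0.45  0.59  2.05 -0.38  0.82 -1.61]
DELTA [14.9 33.1 -0.8] [0.2 0.  4.5]
```

>>> drive_tool(
  series=[
    [8,15,-1,0,0,2.5,85],
    [15,25,-1,0.2,0,4.5,85],
    [15,33,-1,0.2,0,4.5,85],
    [15,33,-1,0.2,0,4.5,85],
  ],
)

```text
clock: 15.3
tcp_pos: [0.4458, 0.1873, 0.0741]
orientation: [-0.1, 2.175, -2.18]
contact_force: [0.7, 0.3, 0.4]
grip_width: 0.0852
```

```bash
python3 go2.py 447 187.2 31 -85 0 25
```

```text
t 15.3 tcp [445.8 187.3  74.1] pt [-0.003 -0.002 -1.   ] jaw [ 0.089 -0.996  0.002] F [0.7 0.3 0.4] g 85.2
q [-0.99  0.45  0.57  2.16 -0.41  0.64 -1.61]
DELTA [-1.4 68.1  0. ] [-0.1  0.1  0.2]
```

>>> drive_tool(
  series=[
    [-1,20,0,0,0,0,85],
    [-1,40,0,0,0,0,85],
    [-1,55,0,0,0,0,85],
    [-1,66,0,0,0,0,85],
    [-1,68,0,0,0,0,85],
  ],
)

```text
clock: 15.8
tcp_pos: [0.4469, 0.1867, 0.005]
orientation: [-0.101, 2.175, -2.182]
contact_force: [-0.1, -0.4, -0.1]
grip_width: 0.0852
```

```bash
python3 look.py n1 447 187 30 50
```

```text
top crop origin 152 177 scale 4.0
side crop origin 145 158 scale 4.0
```

View pics/n1.png

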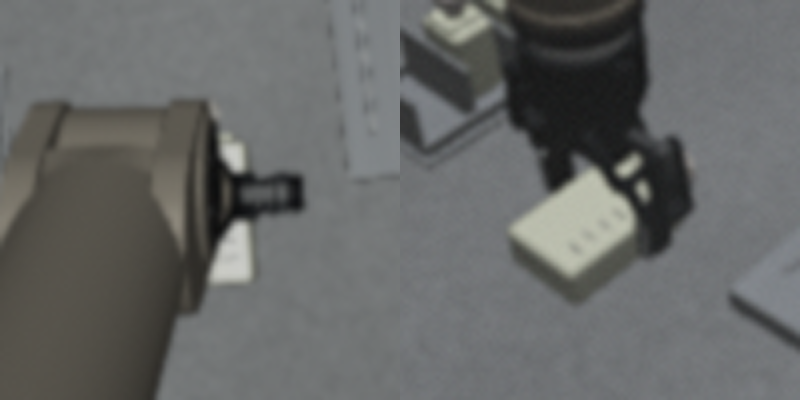

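Fingers straddle the lying flask on both sides, with the near finger at (655,225) in the crop and no contact. Closing.

>>> drive_tool(
  series=[
    [0,0,0,0,0,0,65],
    [0,0,0,0,0,0,55],
    [0,0,0,0,0,0,50],
    [0,0,0,0,0,0,50],
    [0,0,0,0,0,0,50],
  ],
  squeeze=60,
)

```text
clock: 16.4
tcp_pos: [0.4479, 0.1872, 0.0069]
orientation: [-0.098, 2.176, -2.179]
contact_force: [0.4, 0.2, 5.6]
grip_width: 0.063
```

>>> drive_tool(
  series=[
    [0,-5,0,0,0,0,50],
    [0,-20,0,0,0,0,50],
    [0,-45,0,0,0,0,50],
    [0,-75,0,0,0,0,50],
    [0,-100,0,0,0,0,50],
  ],
)

```text
clock: 16.9
tcp_pos: [0.448, 0.1873, 0.1085]
orientation: [-0.097, 2.176, -2.178]
contact_force: [0.3, -0.4, -1.0]
grip_width: 0.0625
```

```bash
python3 look.py n2 447 187 100 60;python3 go2.py 520 130 220 -42 0 25
```

```text
top crop origin 138 166 scale 3.3333333333333335
side crop origin 133 129 scale 3.3333333333333335
t 17.0 tcp [449.9 188.3 110. ] pt [ 0.003  0.002 -1.   ] jaw [ 0.088 -0.996 -0.002] F [-0.5 -0.2 -1.3] g 63.1
q [-1.04  0.39  0.63  2.14 -0.35  0.71 -1.65]
DELTA [-65.  -85.   64.1] [  0.  -43.   -0.2]
```

View pics/n2.png

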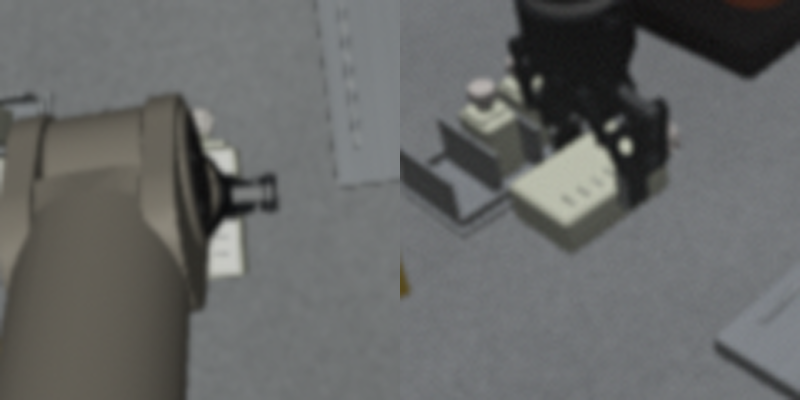

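```bash
python3 - <<'E'
from h import *
im=np.load("last_side.npy");cv2.imwrite("pics/n3.png",crop(im,160,145,220,210,9))
from bench import r
import pickle
f=pickle.load(open("F0.pkl","rb"))["side"]
# projected points: near finger: jaw side -y ; at y=188-32-? tip heights
for k in(0,-5,-10,-15,-20):
    for s in(32,46):
        p=np.array([449.9+.088*s,188.3-.996*s,110-k])/1e3
        print(k,s,((proj(f,[p])[0]+.5-[160,145])*9).round())
E
```

```text
0 32 [384. 423.]
0 46 [420. 446.]
-5 32 [382. 409.]
-5 46 [418. 433.]
-10 32 [380. 396.]
-10 46 [417. 419.]
-15 32 [379. 382.]
-15 46 [415. 406.]
-20 32 [377. 368.]
-20 46 [414. 392.]
```

View pics/n3.png

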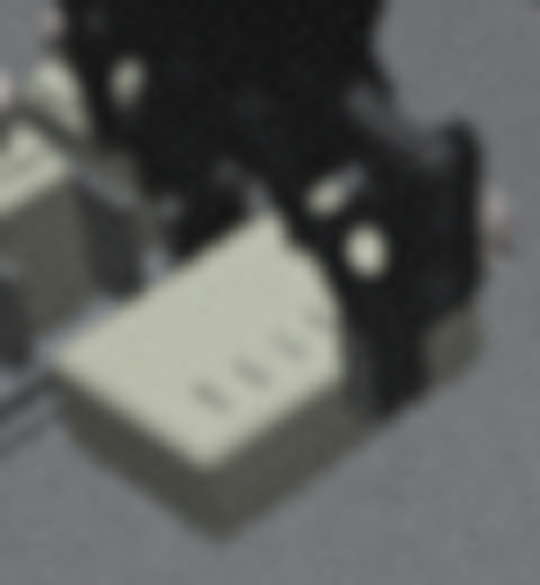

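The close-up shows the flask held level. The fingertip, at (390,412) in the crop, is roughly 8–12 mm above the flask's bottom edge, so it will clear the 5 mm ribs. Raising and starting the half turn.

>>> drive_tool(
  series=[
    [-13,-17,13,0,-8.5,0,50],
    [-26,-34,26,0,-17,0,50],
    [-39,-51,39,0,-25.5,0,50],
    [-52,-68,52,0,-34,0,50],
    [-65,-85,64,0,-42.5,0,50],
  ],
)

```text
clock: 17.5
tcp_pos: [0.5198, 0.1294, 0.1951]
orientation: [-0.764, 1.727, -1.725]
contact_force: [0.4, 0.3, -0.0]
grip_width: 0.0629
```

>>> drive_tool(
  series=[
    [0,0,0,0,-8.5,0,50],
    [0,0,0,0,-17,0,50],
    [0,0,0,0,-25.5,0,50],
    [0,0,0,0,-34,0,50],
    [0,0,0,0,-42.5,0,50],
  ],
)

```text
clock: 18.0
tcp_pos: [0.5191, 0.1293, 0.1943]
orientation: [-1.214, 1.2, -1.199]
contact_force: [-0.5, 0.7, -1.4]
grip_width: 0.0629
```

>>> drive_tool(
  series=[
    [0,0,0,0,-8.5,0,50],
    [0,0,0,0,-17,0,50],
    [0,0,0,0,-25.5,0,50],
    [0,0,0,0,-34,0,50],
    [0,0,0,0,-42.5,0,50],
  ],
)

```text
clock: 18.5
tcp_pos: [0.5184, 0.1293, 0.1934]
orientation: [-1.476, 0.634, -0.631]
contact_force: [-1.1, -0.3, -0.2]
grip_width: 0.0625
```

```bash
python3 go2.py 570 60 200 97.6 0 25
```

```text
t 18.5 tcp [518.4 129.3 193.4] pt [-0.001  0.002 -1.   ] jaw [0.724 0.69  0.   ] F [-1.1 -0.3 -0.2] g 62.5
q [-0.54  0.29  0.22  1.94 -0.08  0.92  0.48]
DELTA [ 85.8  18.2 -10.4] [ -0.1 -54.   -0.1]
```

>>> drive_tool(
  series=[
    [15,0,-2,0,-8.5,0,50],
    [30,0,-4,0,-17,0,50],
    [50,5,-6,0,-25.5,0,50],
    [70,10,-8,0,-34,0,50],
    [86,18,-10,0,-42.5,0,50],
  ],
)

```text
clock: 19.0
tcp_pos: [0.5707, 0.0592, 0.1746]
orientation: [-1.569, 0.05, -0.048]
contact_force: [0.1, -0.0, -0.4]
grip_width: 0.063
```

```bash
python3 go2.py 593.6 43.8 145 97.6 0 25
```

```text
t 19.0 tcp [570.7  59.2 174.6] pt [-0.001  0.002 -1.   ] jaw [0.062 0.998 0.002] F [ 0.1 -0.  -0.4] g 63.0
q [-0.29  0.37  0.11  1.86 -0.05  0.91  1.34]
DELTA [ 23.9  54.5 -14.1] [ -0.1 -11.2  -0.1]
```

>>> drive_tool(
  series=[
    [8,15,-5,0,-6,0,50],
    [16,35,-10,0,-11.2,0,50],
    [24,60,-14,0,-11.2,0,50],
    [24,84,-14,0,-11.2,0,50],
    [24,94,-14,0,-11.2,0,50],
  ],
)

```text
clock: 19.5
tcp_pos: [0.5915, 0.0436, 0.0774]
orientation: [-1.567, -0.099, 0.11]
contact_force: [-1.2, 0.0, -0.4]
grip_width: 0.0631
```

```bash
python3 go2.py 593.6 43.8 65 97.6 0 25; python3 look.py o1 590 43 60 50
```

```text
t 19.5 tcp [591.5  43.6  77.4] pt [-0.007  0.001 -1.   ] jaw [-0.133  0.991  0.002] F [-1.2  0.  -0.4] g 63.1
q [-0.22  0.53  0.06  1.88 -0.05  0.74  1.57]
DELTA [ 2.4 37.4 -0.1] [-0.1  0.  -0.4]
top crop origin 204 125 scale 4.0
side crop origin 223 152 scale 4.0
```

View pics/o1.png

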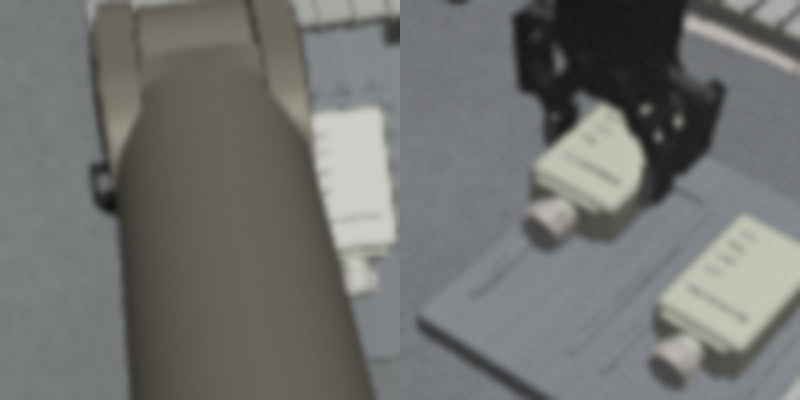

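The side crop shows the flask over the free lane, parallel to its neighbour, cap to the front. Lowering to just above the ribs.

>>> drive_tool(
  series=[
    [2,10,0,0,0,-0.4,50],
    [2,22,0,0,0,-0.4,50],
    [2,34,0,0,0,-0.4,50],
    [2,41,0,0,0,-0.4,50],
    [2,41,0,0,0,-0.4,50],
  ],
)

```text
clock: 20.1
tcp_pos: [0.5927, 0.0442, 0.0363]
orientation: [-1.566, -0.104, 0.106]
contact_force: [0.3, -0.4, -1.1]
grip_width: 0.0629
```

```bash
python3 go2.py 593.6 43.8 50 97.6 0 25; python3 look.py o2 590 43 30 45; python3 - <<'E'
from h import *
im=np.load("last_side.npy");a=crop(im,225,175,330,275,7);cv2.imwrite("pics/o3.png",cv2.convertScaleAbs(cv2.subtract(a,50),alpha=1.7)[:600])
E
```

```text
t 20.1 tcp [592.7  44.2  36.3] pt [-0.001  0.002 -1.   ] jaw [-0.133  0.991  0.002] F [ 0.3 -0.4 -1.1] g 62.9
q [-0.22  0.59  0.05  1.89 -0.05  0.66  1.57]
DELTA [ 0.8 11.3 -0.6] [-0.1  0.1 -0. ]
top crop origin 209 132 scale 4.444444444444445
side crop origin 227 165 scale 4.444444444444445
```

View pics/o3.png

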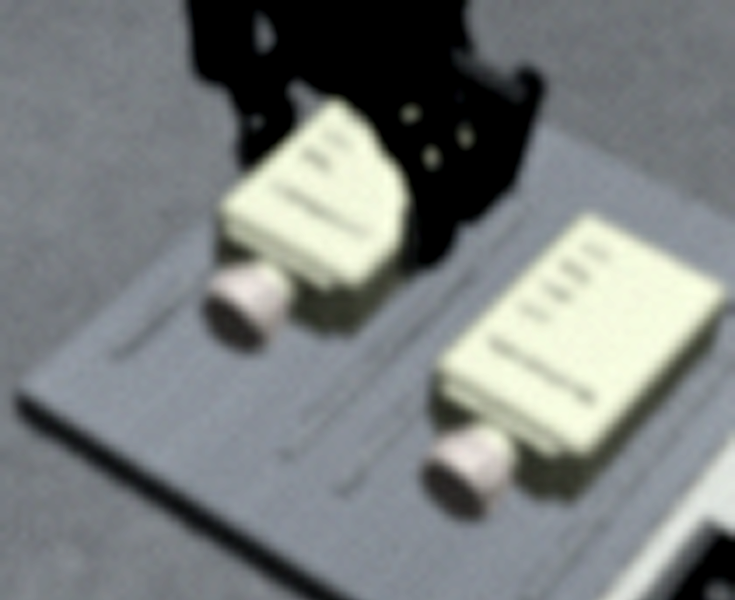

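```bash
python3 - <<'E'
from lane import *
s=F["side"];C=c(7,225,175)
th=np.radians(7.6);B=np.array([[np.cos(th),np.sin(th)],[-np.sin(th),np.cos(th)]])
for hb in(29.5,31):
  for a,b in(((247,305),(467,475)),((222,205),(440,370)),((350,290),(580,455)),):
    z1=(hb+ (17 if a[0]==247 else 34))/1e3; z2=z1-(hb-20)/1e3
    p=onz(s,C(*a),z1)*1e3;q=onz(s,C(*b),z2)*1e3
    print(hb,p.round(1),q.round(1),"bay diff",(B@(p-q)[:2]).round(1))
# rib-based: front end of lane ribs in this view
for n,p in(("Lfront",(118,357)),("Rfront",(285,457)),("R2front",(342,493))): print(n,(onz(s,C(*p),.0225)*1e3).round(1))
print("our caps vs rib mid")
E
```

```text
29.5 [534.5  36.9  46.5] [539.7 -64.5  37. ] bay diff [  8.3 101.2]
29.5 [551.4  67.3  63.5] [556.4 -35.5  54. ] bay diff [  8.6 102.5]
29.5 [554.5   6.3  63.5] [562.3 -93.1  54. ] bay diff [ 5.4 99.5]
31 [533.5  36.   48. ] [539.7 -64.5  37. ] bay diff [  7.2 100.4]
31 [550.4  66.3  65. ] [556.4 -35.5  54. ] bay diff [  7.5 101.6]
31 [553.5   5.4  65. ] [562.3 -93.1  54. ] bay diff [ 4.2 98.8]
Lfront [498.3  66.4  22.5]
Rfront [509.1  -8.2  22.5]
R2front [512.  -32.9  22.5]
our caps vs rib mid
```

The flask is about 100.7 mm from its neighbour across the lanes, where 100 is nominal. The rib midline agrees to within about 1.5 mm, so I lower with a 1 mm correction.

>>> drive_tool(
  series=[
    [0,2,-1,0,0,0,50],
    [0,5,-1,0,0,0,50],
    [0,7,-1,0,0,0,50],
    [0,7,-1,0,0,0,50],
  ],
)

```text
clock: 20.6
tcp_pos: [0.5936, 0.0432, 0.0303]
orientation: [-1.566, -0.105, 0.104]
contact_force: [0.3, 0.1, -1.5]
grip_width: 0.063
```

>>> drive_tool(
  series=[
    [0,1,0,0,0,0,50],
    [0,2,0,0,0,0,50],
    [0,2,0,0,0,0,50],
  ],
)

```text
clock: 20.9
tcp_pos: [0.5936, 0.0433, 0.0281]
orientation: [-1.566, -0.105, 0.104]
contact_force: [0.2, -0.1, -1.1]
grip_width: 0.0628
```

>>> drive_tool(
  series=[
    [0,1,0,0,0,0,50],
    [0,1,0,0,0,0,50],
  ],
)

```text
clock: 21.1
tcp_pos: [0.5936, 0.0433, 0.0271]
orientation: [-1.566, -0.105, 0.104]
contact_force: [-1.3, 1.0, -1.1]
grip_width: 0.0628
```

>>> drive_tool(
  series=[
    [0,1,0,0,0,0,50],
    [0,1,0,0,0,0,50],
  ],
)

```text
clock: 21.3
tcp_pos: [0.5937, 0.0433, 0.027]
orientation: [-1.566, -0.106, 0.104]
contact_force: [-3.2, 0.1, 7.9]
grip_width: 0.0628
```

>>> drive_tool(
  series=[
    [0,1,0,0,0,0,50],
    [0,1,0,0,0,0,50],
  ],
)

```text
clock: 21.5
tcp_pos: [0.5937, 0.0433, 0.027]
orientation: [-1.566, -0.106, 0.104]
contact_force: [-3.5, 0.0, 9.2]
grip_width: 0.0626
```

Contact came at TCP z 27.0 mm, which matches deck height plus the 6.9 mm held offset. Releasing.

>>> drive_tool(
  series=[
    [0,0,0,0,0,0,68],
    [0,0,0,0,0,0,74],
    [0,0,0,0,0,0,74],
    [0,-3,0,0,0,0,74],
  ],
)

```text
clock: 21.9
tcp_pos: [0.5933, 0.0432, 0.0296]
orientation: [-1.566, -0.105, 0.105]
contact_force: [0.2, 0.6, -0.1]
grip_width: 0.0741
```

>>> drive_tool(
  series=[
    [0,-10,0,0,0,0,76],
    [0,-30,0,0,0,0,76],
    [0,-55,0,0,0,0,76],
    [0,-85,0,0,0,0,76],
    [0,-115,0,0,0,0,76],
  ],
)

```text
clock: 22.4
tcp_pos: [0.5932, 0.0429, 0.1463]
orientation: [-1.566, -0.105, 0.105]
contact_force: [0.5, 0.0, -0.3]
grip_width: 0.076
```

```bash
python3 go2.py 500 -60 230 97.6 0 25; python3 look.py p1 590 43 30 45; python3 - <<'E'
from h import *
im=np.load("last_side.npy");a=crop(im,225,175,330,275,7);cv2.imwrite("pics/p2.png",cv2.convertScaleAbs(cv2.subtract(a,50),alpha=1.7)[:600])
E
```

```text
t 22.4 tcp [593.2  42.9 146.3] pt [-0.     0.002 -1.   ] jaw [-0.133  0.991  0.002] F [ 0.5  0.  -0.3] g 76.0
q [-0.23  0.44  0.07  1.84 -0.04  0.87  1.56]
DELTA [-106.   -58.9  -89.5] [-0.1  0.   0. ]
top crop origin 209 132 scale 4.444444444444445
side crop origin 227 165 scale 4.444444444444445
```

View pics/p2.png

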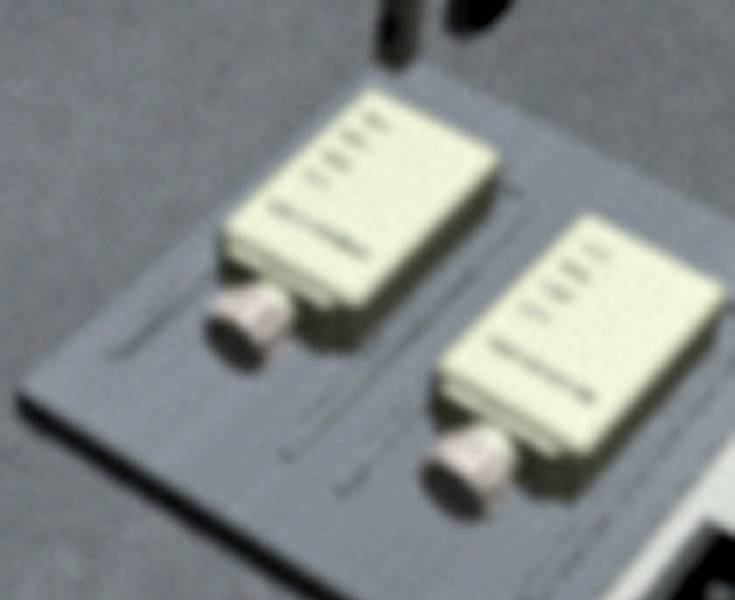

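```bash
python3 - <<'E'
from lane import *
s=F["side"];C=c(7,225,175)
th=np.radians(7.6);B=np.array([[np.cos(th),np.sin(th)],[-np.sin(th),np.cos(th)]])
A=[]
for a,b in(((224,235),(440,370)),((355,310),(580,455)),((372,88),(588,213)),((498,158),(725,292))):
    p=onz(s,C(*a),.054)*1e3;q=onz(s,C(*b),.054)*1e3;A.append((p,q));print("bay diff",(B@(p-q)[:2]).round(1))
A=np.array(A);print(A.mean(0).round(1));o=np.array([597,-101.2])
print("bay coords (side fit)",[(B@(m[:2]-o)).round(1) for m in A.mean(0)])
E
```

```text
bay diff [ 4.5 98.1]
bay diff [ 6.1 97.2]
bay diff [  5.6 101.7]
bay diff [  6.7 101.4]
[[600.   41.3  54. ]
 [607.5 -58.2  54. ]]
bay coords (side fit) [array([ 21.8, 140.9]), array([16.1, 41.3])]
```

Averaging its corners puts the flask at bay (21.8, 140.9), flat between the ribs. Next is the low key.

>>> drive_tool(
  series=[
    [0,-30,0,0,0,0,60],
    [0,-60,-20,0,0,0,30],
    [-10,-80,-60,0,8,0,0],
    [-20,-80,-105,0,16,0,0],
    [-40,-80,-150,0,24,0,0],
  ],
)

```text
clock: 23.0
tcp_pos: [0.5768, -0.1121, 0.2303]
orientation: [-1.554, 0.219, -0.235]
contact_force: [0.0, -0.8, -0.7]
grip_width: 0.0027
```

```bash
python3 go2.py 551.5 -198.5 150 7.6 0 0
```

```text
t 23.0 tcp [ 576.8 -112.1  230.3] pt [ 0.011  0.004 -1.   ] jaw [0.286 0.958 0.007] F [ 0.  -0.8 -0.7] g 2.7
q [-0.08  0.33  0.21  1.79 -0.09  1.02  1.45]
DELTA [ -0.4  79.7 -90.6] [-0.6 65.8  0.3]
```

>>> drive_tool(
  series=[
    [0,0,-20,0,8.5,0,0],
    [0,0,-45,0,17,0,0],
    [0,0,-70,0,25.5,0,0],
    [0,10,-90,0,34,0,0],
    [0,20,-90,0,42.5,0,0],
  ],
)

```text
clock: 23.5
tcp_pos: [0.5499, -0.2022, 0.21]
orientation: [-1.406, 0.804, -0.819]
contact_force: [0.6, 0.3, -0.3]
grip_width: -0.0002
```

```bash
python3 go2.py 551.5 -198.5 100 7.6 0 0
```

```text
t 23.5 tcp [ 549.9 -202.2  210. ] pt [ 0.012  0.002 -1.   ] jaw [0.864 0.504 0.011] F [ 0.6  0.3 -0.3] g -0.2
q [-0.06  0.36  0.39  1.83 -0.17  0.98  0.93]
DELTA [ -2.8 110.    2.1] [-0.7 22.6  0.1]
```

>>> drive_tool(
  series=[
    [-1,25,1,0,8,0,0],
    [-2,50,2,-0.4,16,0,0],
    [-3,75,2,-0.7,22.6,0,0],
    [-3,100,2,-0.7,22.6,0,0],
    [-3,110,2,-0.7,22.6,0,0],
  ],
)

```text
clock: 24.0
tcp_pos: [0.5498, -0.1975, 0.0978]
orientation: [-1.273, 1.112, -1.109]
contact_force: [-0.3, 0.3, 0.2]
grip_width: -0.0001
```

```bash
python3 go2.py 551.5 -198.5 63 7.6 0 0; python3 look.py q1 551 -198 70 40
```

```text
t 24.0 tcp [ 549.8 -197.5   97.8] pt [-0.004 -0.001 -1.   ] jaw [ 0.991  0.134 -0.004] F [-0.3  0.3  0.2] g -0.1
q [-0.08  0.52  0.42  1.91 -0.29  0.77  0.63]
DELTA [ 1.2 34.8  1.6] [0.2 0.1 0. ]
top crop origin 303 150 scale 5.0
side crop origin 302 225 scale 5.0
```

View pics/q1.png

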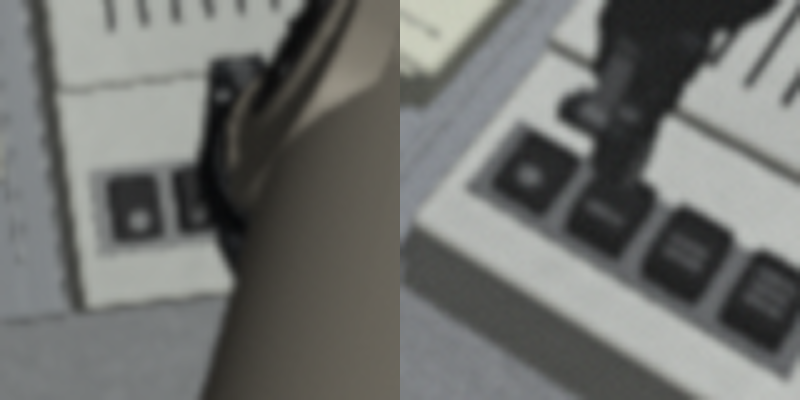

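The fingertip, at (618,180) in the side crop, is directly over the low key. Pressing.

>>> drive_tool(
  series=[
    [1,15,0,0,0,0,0],
    [1,25,1,0,0,0,0],
    [1,32,1,0,0,0,0],
    [1,35,1,0,0,0,0],
    [1,35,1,0,0,0,0],
  ],
)

```text
clock: 24.6
tcp_pos: [0.5515, -0.1991, 0.064]
orientation: [-1.272, 1.111, -1.11]
contact_force: [-0.3, 0.2, 1.9]
grip_width: -0.0001
```

>>> drive_tool(
  series=[
    [0,-30,0,0,0,0,0],
    [0,-75,0,0,0,0,0],
    [0,-120,0,0,0,0,0],
    [0,-160,-50,0,0,0,0],
    [0,-170,-100,0,0,0,0],
  ],
)

```text
clock: 25.1
tcp_pos: [0.4678, -0.2108, 0.2332]
orientation: [-1.271, 1.105, -1.112]
contact_force: [-0.1, -0.2, 1.0]
grip_width: -0.0002
```

```bash
python3 go2.py 450 -198 230 7.6 0 0; python3 - <<'E'
from h import *
from bench import r
o=[r.grab_frame(n)["frame"] for n in("side","top")]
cv2.imwrite("pics/r1.png",crop(o[0],220,125,420,320,3));cv2.imwrite("pics/r2.png",o[1]);cv2.imwrite("pics/r3.png",o[0])
E
```

```text
t 25.1 tcp [ 467.8 -210.8  233.2] pt [ 0.003 -0.003 -1.   ] jaw [0.991 0.135 0.002] F [-0.1 -0.2  1. ] g -0.2
q [-0.15  0.22  0.53  1.97 -0.13  0.99  0.57]
DELTA [-15.1   3.1 -15.9] [-0.1  0.2  0.2]
```

View pics/r1.png

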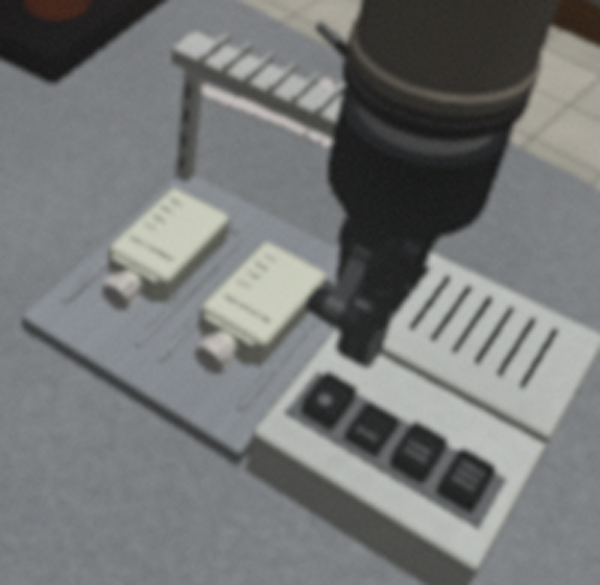

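View pics/r3.png

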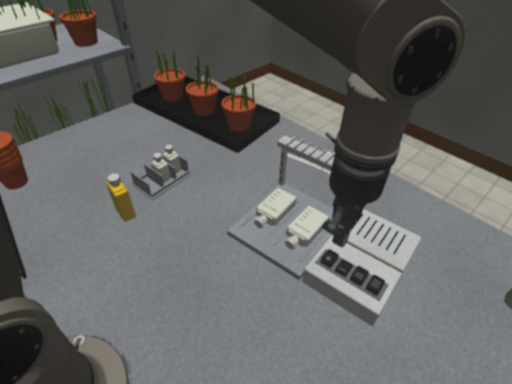

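```bash
python3 - <<'E'
from h import *
a=[crop(im,310,240,395,300,4.6) for im in(cv2.imread("pics/r3.png"),cv2.imread("pics/side0.png"))]
cv2.imwrite("pics/s1.png",np.hstack(a))
E
```

```text
(no output)
```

View pics/s1.png

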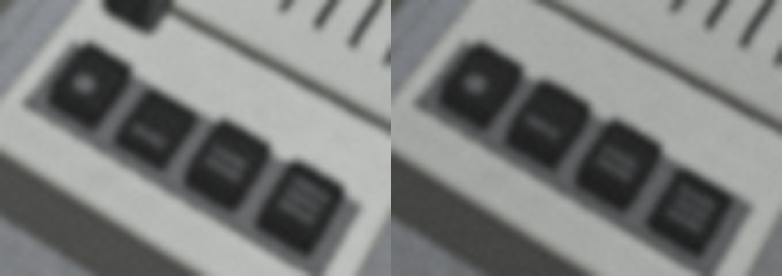

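Compared with the start picture, on the right, the low key at (155,130) is now sunk and off, medium and full stand proud. Holding still briefly, then handing in.

>>> drive_tool(
  series=[
    [0,0,0,0,0,0,0],
    [0,0,0,0,0,0,0],
    [0,0,0,0,0,0,0],
  ],
)

```text
clock: 25.5
tcp_pos: [0.4617, -0.2124, 0.2319]
orientation: [-1.269, 1.115, -1.113]
contact_force: [-0.9, -1.0, -0.3]
grip_width: -0.0003
```

```bash
python3 -c "
from bench import r
print(r.hand_in())"
```

```text
the job is handed in; nothing more can be done
None
```

I did the whole sequence and handed in at about 25.5 s of the 66 s allowed; the hand-in reports no verdict. I pressed the off key and the full key popped up. I then lifted the large flask from the rack, laid it flat on the bench and let go. I took hold of it again, set it cap-front in the free lane, and pressed the low key.

**Last checks:**
- **Keys:** the side picture shows the low key in and the off, medium and full keys up.
- **Flask:** it lies flat between the ribs at about bay (22, 141) mm; the lane point is (20, 140). It touched down at the height expected for the deck.
- **Bystanders:** the small flasks, the neighbour flask and the yellow flask look unmoved by eye.
- **Robot:** the gripper hung free over the bench with no contact force.

**Disagreements:**
- The two cameras differed by 3–4 mm across the lane. I corrected for this using the flask's known position in the gripper and its spacing to the neighbour flask.
- At 5.3 s the wrist force briefly read about 23 N on two axes in free air, with joint 6 at its 1.92 rad limit. It cleared on the next reading.

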